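Load the spray tray and set the stand-off tape

ROBOT

A 6-joint arm with a two-finger parallel gripper is mounted at the origin on a cart in front of the work surface, level with it; the furniture and walls round the work are solid. World frame = base frame: x ahead of the robot, y to its left, z up, the work surface at z = 0. Lengths are in mm, angles in rad, forces in N, time in s.
With the tool pointing down it reaches from about 375 to 750 mm from the base axis. Payload 9 kg.
Tool frame: the origin (TCP) lies at the very end of the fingers, on their centre line; the grasp point (between the pads) lies 19 mm behind it; z points along the fingers, y is the line along which they close (so a half turn about z gives the same grasp; the last joint's range is limited). The gripper opens to 85 mm and grips with 20 to 120 N. Pads are 22 mm wide; open, the fingers measure 114 mm over their backs; the gripper's body (76 mm by 85 mm) begins 54 mm behind the grasp point. The pads swing forward as they close: fully open they stand 13 mm farther back than shut.
Start: joints at [-1.537, 0.104, 0.097, 1.564, 0, 1.353], TCP at [149.497, -581.111, 208.831] pointing down, gripper open.
Joint ranges: [-2.99, 2.99], [-0.84, 1.86], [-1.1, 1.16], [-1.84, 2.11], [-1.51, 1.56], [-3.14, 3.14]. Speed limits (rad/s): [2.22, 2.22, 2.57, 3.14, 3.14, 3.14].

INTERFACE

Orientations are given as a 3x3 rotation matrix whose columns are the frame's x, y, z axes.
In Python, from bench import bot gives the robot as it stands.
- The arm moves only by the tool jog_arm, never from a script. Its argument "series" is a list of rows, each an object with "delta_pos": the shift along the world's x, y, z scaled (see below), a list of three; "rotation": the turn, a rotation vector about the world's x, y, z scaled (see below), a list of three; "fingers": the opening, from -1 (shut) to 1 (fully open), so that 0 is half open. A call has 1 to 10 rows; each row is the pose to reach, as a shift and turn from the pose commanded when the call began; what a row does not reach only later rows make up. The controller multiplies each number of a shift by 0.5 m and each number of a turn by 0.5 rad. A row lasts 1/12 s, in which the tool goes at most 41.7 mm and 7.16 degrees, less where a joint would pass 70% of its speed; a pose out of reach is approached as far as the arm can. A call with a number of a shift or a turn outside -1 to 1 is refused whole. A call with a gripper value outside its range is refused whole. The fingers move at their own pace and stop on an object; "force" is the grip in N (left out, the last holds). Time passes only in rows, so rows that repeat a pose let the fingers close. It gives the time, the measured TCP pose, the force, the opening and the grip force at its end, in the units of the state.
- bot.observe(): the state, without advancing time (a new reading comes with each control period).
- bot.camera(name): name is "scene" or "top" or "wrist"; returns a dict with "frame" (420x560x3 uint8, blue, green, red), "fx", "fy", "cx", "cy" (pixels), "distortion" ([k1, k2, p1, p2, k3] as OpenCV has them; the pictures are not rectified), "pose" (4x4, takes a point from camera to world coordinates); the wrist camera has in their place "hand_eye" (4x4, takes a point from camera to tool coordinates, whose origin is the TCP and whose axes are the flange's). Camera axes: x right, y up, looking along -z (the intrinsics and any distortion apply to the point x, -y, -z); pixel columns grow to the right and rows downward; lengths in mm; the calibration is good to about 2 mm. A picture is of the moment at which its call begins: read the wrist's pose just before it. There is no depth.
- bot.sign_off(): hands the job in; it is judged then, once.
The state is a dict: "clock": time; "qpos": joint angles; "joint_velocities": joint speeds; "tau": joint torques, N m; "tool_pos": TCP position; "tool_rot": TCP orientation; "force": force on the tool from outside, world axes, zero at the start; "moment": the same for the moment, N m; "opening": finger opening in mm; "grasp_force": force on a finger pad.
Only numpy, scipy, OpenCV 4.12 (cv2) and the standard library are available. Lean on these libraries where they do the work, as an engineer would, in place of code of your own. Each camera call takes 0.05 s, during which the arm holds its last target. There are 200 camera calls.

TASK

Pull the spray tray's black knob right out, lay every loose dissolver disc flat and side by side on the tray floor behind the bar (not on the rib or in the gutter at the left end), then push the knob fully home so that the bar closes over the discs. Then set the spraying distance: hook the tape measure's end over the tray's left end wall from inside, draw the case straight out to the left until 150 mm of tape shows between hook and case, stand it upright on the worktop and let go, and only then press the lock tab on top of the case right down. Leave the other things on the worktop where they are.

Things in the scene. Friction and masses are not known exactly. Their poses are not given: they have to be found in the camera images.
- tray: grey metal spray tray fixed on the worktop, 135 mm deep (its x, away from the robot), 330 mm long (its y, to the robot's left at yaw 0), z up; origin on the worktop under its middle. Floor top z = 6 mm. Walls 6 mm thick; inner faces: back x = +65, front x = -58, left end y = +159, right end y = -159 mm. Wall tops 24 mm high, front wall 18 mm
- tray_floor (a point): middle of the floor that the discs lie on: tray x = +25, y = -14, z = 6 mm; axes as the tray's. The disc floor runs from tray y = -159 mm to a rib (4 mm thick, top at 14 mm) at y = +131 mm and takes four discs at 72 mm pitch. With the knob out, bar and back wall leave x from -36 to +65 mm open
- tray_edge (a point): middle of the top inner edge of the left end wall, at tray x = 0, y = +159, z = 24 mm: the edge for the hook; axes as the tray's. The wall is 6 mm thick (outer face y = +165). Inside it, to the rib at y = +135 mm, is an empty gutter 24 mm wide, its floor at 6 mm. The stirrer's raised board lies beyond and behind it
- retainer (a joint): travel in m of the retainer (knob, rod, bar) toward tray -x: 0 home, 0.055 fully out; between, 1.5 N of friction. Detents hold it at both ends; each takes about 7 N to pass (at 5 to 14 and 41 to 51 mm)
- retainer_bar (a point): middle of the aluminium bar's face toward the discs: at tray x = +19 mm when home, -36 mm when out. The bar is 270 mm long along y and 14 mm thick, from 11 to 24 mm above the worktop (37 mm at its middle post), so it passes over the disc rims but pushes hubs in its way toward the back wall
- retainer_knob (a point): middle of the black round knob at the tray's front: 28 mm in diameter, 24 mm long, axis along tray x, 30 mm above the worktop; axes as the tray's. Home, its inner end is 9 mm clear of a dark guide block (34 mm wide, 42 mm high, spring plunger on top to 52 mm). Pinch it across its diameter from above
- disc_1: loose steel dissolver disc with a toothed rim, 64 mm in diameter and 2 mm thick, with a round hub 20 mm in diameter on top, 16 mm high overall; 0.16 kg; origin at the centre of its underside, z up. Two to four of the four discs are present (None: absent). Take it by the hub
- disc_2: loose steel dissolver disc with a toothed rim, 64 mm in diameter and 2 mm thick, with a round hub 20 mm in diameter on top, 16 mm high overall; 0.16 kg; origin at the centre of its underside, z up. Two to four of the four discs are present (None: absent). Take it by the hub
- disc_3: loose steel dissolver disc with a toothed rim, 64 mm in diameter and 2 mm thick, with a round hub 20 mm in diameter on top, 16 mm high overall; 0.16 kg; origin at the centre of its underside, z up. Two to four of the four discs are present (None: absent). Take it by the hub
- disc_4: loose steel dissolver disc with a toothed rim, 64 mm in diameter and 2 mm thick, with a round hub 20 mm in diameter on top, 16 mm high overall; 0.16 kg; origin at the centre of its underside, z up. Two to four of the four discs are present (None: absent). Take it by the hub
- tape: loose tape measure, 0.6 kg; grey and black case 82 mm long (x), 42 mm wide (y; 45 mm over the round badges), 62 mm high; origin at the centre of its underside, z up. Grip it across its width from above. Standing on the worktop, its weight alone holds it against the tape's spring
- tape_mouth (a point): point on the case's +x face below the tape's exit, 41 mm from the case's origin along its x, 20 mm above its underside; axes as the case's. The tape comes out level along +x, its underside 27.5 mm and top 29.5 mm above the case's underside, so it passes over the tray's end wall when the case stands on the worktop
- tape_hook (a point): inner face (toward the case) of the steel hook on the tape's end, 20 mm above the case's underside; its distance from tape_mouth is the tape that shows: 35 mm retracted, at most 165 mm. The hook is 22 mm wide (y), 3 mm thick (x) and hangs down to 11 mm above the case's underside; axes as the case's
- blade (a joint): tape drawn out in m, 0 retracted (35 mm showing) to 0.13; a spring pulls it back with 1.2 N at 0 to 1.6 N at 0.13; 150 mm showing is 0.115
- tape_lock (a joint): lock tab travel in m: 0 up (tape runs free), 0.006 fully down; stays where it is left, needs about 5 N to move and 12 N to bottom; from 4.5 mm on it clamps the tape, and let go it rests at about 5.3 mm
- lock_top (a point): middle of the top of the lock tab (26 x 24 mm, black) on the case, 6 mm behind the case's origin, 72 mm above its underside when up; pressed down it goes 6 mm down
- jar: bystander: small round jar 52 mm wide, 62 mm high, to be left alone; origin under its centre
- weight: bystander: steel check weight 44 mm wide, 62 mm high, to be left alone; origin under its centre
- marker: bystander: marker pen 130 mm long (y), 17 mm thick, to be left alone
- gauge: bystander: steel gauge block 170 x 62 x 13 mm behind the tray, to be left alone
- film_box: bystander: square open steel frame 58 x 58 x 36 mm behind the tray, to be left alone
Not all that is in view belongs to the job. What is shaped like the disc_2 but turquoise is not meant.

How it is judged (in metres and radians):
On the way, in this order (a step that is already met when the one before it is completed fails the run):
1. the knob is pulled right out (value of joint retainer above 0.048 m), for 0.2 s.
2. every disc present lies flat on the tray floor, with the knob still out (x of disc_1 in the frame of tray between -0.02 and 0.045 m and y of disc_1 in the frame of tray between -0.135 and 0.11 m and z of each of disc_1, disc_2, disc_3, disc_4 in the frame of tray below 0.012 m and angle between each of disc_1, disc_2, disc_3, disc_4's own z axis and vertical below 0.12 rad and x of disc_2 in the frame of tray between -0.02 and 0.045 m and y of disc_2 in the frame of tray between -0.135 and 0.11 m and x of disc_3 in the frame of tray between -0.02 and 0.045 m and y of disc_3 in the frame of tray between -0.135 and 0.11 m and x of disc_4 in the frame of tray between -0.02 and 0.045 m and y of disc_4 in the frame of tray between -0.135 and 0.11 m and value of joint retainer above 0.04 m), for 0.2 s.
3. the knob is pushed home over the discs (x of disc_1 in the frame of tray between -0.02 and 0.045 m and y of disc_1 in the frame of tray between -0.135 and 0.11 m and z of each of disc_1, disc_2, disc_3, disc_4 in the frame of tray below 0.012 m and angle between each of disc_1, disc_2, disc_3, disc_4's own z axis and vertical below 0.12 rad and x of disc_2 in the frame of tray between -0.02 and 0.045 m and y of disc_2 in the frame of tray between -0.135 and 0.11 m and x of disc_3 in the frame of tray between -0.02 and 0.045 m and y of disc_3 in the frame of tray between -0.135 and 0.11 m and x of disc_4 in the frame of tray between -0.02 and 0.045 m and y of disc_4 in the frame of tray between -0.135 and 0.11 m and value of joint retainer below 0.006 m), for 0.2 s.
4. the tape is hooked on the left end wall, drawn out to 150 mm, the case stands on the worktop, released and not yet locked (x of tape_hook in the frame of tray between -0.06 and 0.065 m and y of tape_hook in the frame of tray between 0.149 and 0.163 m and z of tape_hook in the frame of tray below 0.0235 m and y of tape_mouth in the frame of tray above 0.2 m and distance between tape_mouth and tape_hook between 0.141 and 0.159 m and angle between the x axis of tape and the y axis of tray, either way round below 0.17 rad and angle between tape's own z axis and vertical below 0.08 rad and height (world z) of tape below 0.004 m and linear speed of tape below 0.01 m/s and contact force between the fingers and tape below 0.1 N and value of joint tape_lock below 0.003 m), for 0.3 s.
5. the lock tab is pressed down (x of tape_hook in the frame of tray between -0.06 and 0.065 m and y of tape_hook in the frame of tray between 0.149 and 0.163 m and z of tape_hook in the frame of tray below 0.0235 m and y of tape_mouth in the frame of tray above 0.2 m and distance between tape_mouth and tape_hook between 0.141 and 0.159 m and angle between the x axis of tape and the y axis of tray, either way round below 0.17 rad and angle between tape's own z axis and vertical below 0.08 rad and height (world z) of tape below 0.004 m and linear speed of tape below 0.01 m/s and value of joint tape_lock above 0.0045 m), for 0.2 s.
At the end, for the whole second after the job is handed in: All present discs flat (7 deg) on the tray floor right of the rib; knob within 6 mm of home; hook inside the left end wall, within 10 mm of it; 141 to 159 mm of tape showing; case upright on the worktop, square to the wall within 10 deg, released, at rest; lock tab over 4.5 mm down (all of step 3 and all of step 5 and contact force between the fingers and tape below 0.1 N); the robot touches nothing.
It fails at once if a bystander is pushed more than 30 mm (distance of any of jar, weight, marker, gauge, film_box from where it was at the start of the episode above 0.03 m).
Of disc_1, disc_2, disc_3, disc_4 only 2 to 4 are there at a start; the rules pass over those that are not, and their reading is None.
At some moment in a run one of disc_1, disc_2, disc_3, disc_4 may be knocked a few centimetres aside while the robot is not near it.
Once in a run the grip may slacken for a moment while it holds something.
It also fails if it takes over 210 s, if anything falls off the work surface, if the arm or the gripper's body presses on something with over 40 N, if the wrist force passes 120 N, or if a joint passes its speed limit or range.

## Working session

There is one attempt and no reset: what is moved stays moved. The work goes in short steps, Python scripts to look and compute and a tool call to move; the robot and the scene stay as the last step left them, time stands still between calls to the robot, and variables do not carry over. Pictures are saved under pics/ and viewed, at most 14 in all, crops included, and the job is handed in when it is done.

Besides the shell and the picture viewer there is one more tool, called after ">>>" by a JSON object that holds its "fn" and its "kwargs", one argument or row to a line. jog_arm: Moves the arm, as the interface text tells. Its arguments: {"type":"object","properties":{"series":{"type":"array"},"force":{"type":"number"}},"required":["series"]}

```bash
mkdir -p pics; ls; cat > h.py <<'E'
import numpy as np, cv2
from bench import bot
def grab(name,fn=None):
    s=bot.observe(); c=bot.camera(name)
    if name=="wrist":
        T=np.eye(4); T[:3,:3]=np.array(s["tool_rot"]); T[:3,3]=s["tool_pos"]; c["pose"]=T@np.array(c["hand_eye"])
    if fn: cv2.imwrite("pics/"+fn,c["frame"])
    return c
def K(c): return np.array([[c["fx"],0,c["cx"]],[0,c["fy"],c["cy"]],[0,0,1.]]),np.array(c["distortion"],float)
def cast(c,uv,z):
    k,d=K(c); p=cv2.undistortPoints(np.array(uv,float).reshape(-1,1,2),k,d).reshape(-1,2)
    P=np.array(c["pose"]); r=np.c_[p[:,0],-p[:,1],-np.ones(len(p))]@P[:3,:3].T
    return P[:3,3]+r*((z-P[2,3])/r[:,2])[:,None]
def proj(c,X):
    k,d=K(c); P=np.linalg.inv(np.array(c["pose"])); q=np.atleast_2d(X)@P[:3,:3].T+P[:3,3]
    q=q*[1,-1,-1]; return cv2.projectPoints(q,np.zeros(3),np.zeros(3),k,d)[0].reshape(-1,2)
def st():
    s=bot.observe(); print({k:np.round(s[k],3).tolist() for k in ("clock","tool_pos","tool_rot","force","opening","grasp_force","qpos")})
E
python3 - <<'E'
from h import *
st()
import pickle
for n in("scene","top"):
    c=grab(n,n+"0.png"); pickle.dump(c,open(n+"0.pkl","wb")); print(n,np.round(c["pose"],2).tolist(),c["fx"])
E
```

```text
pics
{'clock': 0.0, 'tool_pos': [149.471, -580.721, 208.044], 'tool_rot': [[0.968, 0.249, -0.0], [0.249, -0.968, 0.001], [0.0, -0.001, -1.0]], 'force': [0.422, -1.416, 0.115], 'opening': 85.572, 'grasp_force': 0.0, 'qpos': [-1.537, 0.105, 0.097, 1.564, -0.0, 1.353]}
scene [[0.68, 0.32, -0.66, -414.19], [-0.73, 0.27, -0.63, -931.64], [-0.02, 0.91, 0.41, 713.58], [0.0, 0.0, 0.0, 1.0]] 463.74903126458133
top [[-0.01, 0.98, -0.19, 333.73], [-1.0, -0.01, -0.0, 72.81], [-0.01, 0.19, 0.98, 1654.69], [0.0, 0.0, 0.0, 1.0]] 502.25037851219747
```

View pics/scene0.png

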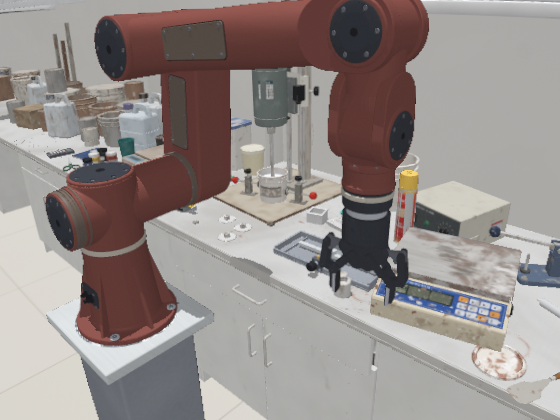

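```bash
python3 - <<'E'
import cv2
f=cv2.imread("pics/top0.png"); cv2.imwrite("pics/top0b.png",cv2.resize(f[60:360,80:480],None,fx=2,fy=2,interpolation=cv2.INTER_CUBIC))
E
```

```text
(no output)
```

View pics/top0b.png

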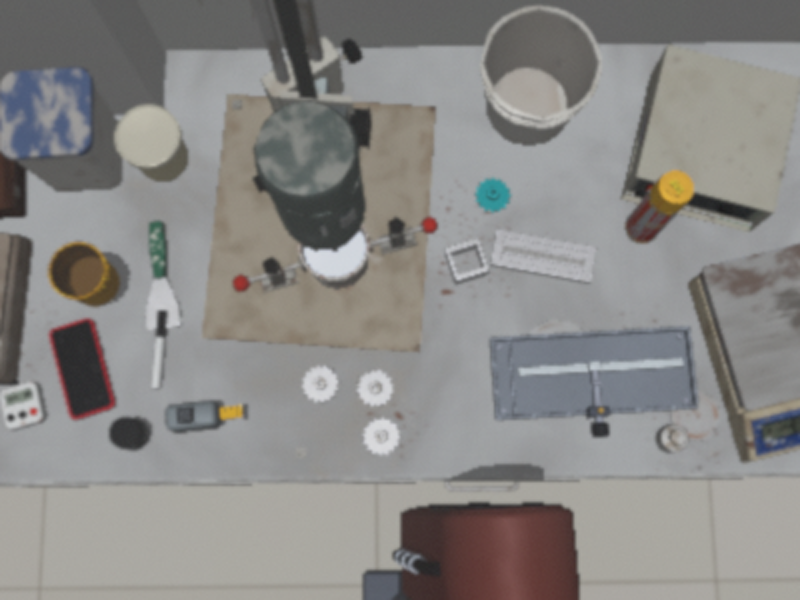

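The top view crop shows the tray at (594,372) with its knob at (600,430). Three pale discs lie at (320,383), (375,387) and (381,436), and the turquoise look-alike at (493,195) is not meant. The tape is at (205,415), with its yellow blade pointing right.

```bash
python3 - <<'E'
from h import *
import pickle
c=pickle.load(open("top0.pkl","rb")); f=c["frame"]
cv2.imwrite("pics/topfull.png",f)
o=lambda L:[(u/2+80,v/2+60) for u,v in L]
print("tray BL BR FR FL z24,24,18,18",cast(c,o([(490,338),(690,327)]),24).round(1).tolist(),cast(c,o([(697,408),(497,419)]),18).round(1).tolist())
print("knob",cast(c,o([(600,430)]),30).round(1))
hsv=cv2.cvtColor(f,cv2.COLOR_BGR2HSV)
m=((hsv[...,2]>205)&(hsv[...,1]<40)).astype(np.uint8)
n,_,s,ce=cv2.connectedComponentsWithStats(m)
for i in range(1,n):
    if s[i,4]>60 and 80<ce[i,0]<480 and 60<ce[i,1]<360: print(ce[i].round(1),s[i].tolist(),cast(c,[ce[i]],3).round(1))
print("tape front/back mid (z60)",cast(c,o([(168,416),(222,413)]),60).round(1).tolist(),"hook z29",cast(c,o([(247,410)]),29).round(1))
print("others dark,jar",cast(c,o([(130,432),(673,437)]),30).round(1).tolist())
E
```

```text
tray BL BR FR FL z24,24,18,18 [[587.2, -65.4, 24.0], [601.1, -394.9, 24.0]] [[468.6, -399.1, 18.0], [455.1, -73.4, 18.0]]
knob [[ 434.4 -237.3   30. ]]
[248.5 188.9] [233, 177, 30, 21, 346] [[730.9 187.3   3. ]]
[239.5 252. ] [232, 244, 16, 16, 128] [[517.5 216.9   3. ]]
[267.  254.2] [260, 246, 15, 16, 121] [[509.  126.4   3. ]]
[270.2 277.7] [263, 270, 16, 17, 161] [[432.1 116.2   3. ]]
tape front/back mid (z60) [[463.1, 451.5, 60.0], [466.9, 365.8, 60.0]] hook z29 [[473.8 331.1  29. ]]
others dark,jar [[440.6, 519.3, 30.0], [421.7, -353.9, 30.0]]
```

View pics/topfull.png

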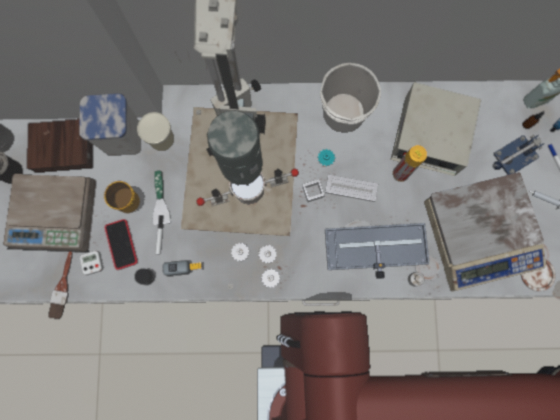

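There are three discs and no fourth. The tray centre is near (528,-233) with yaw about 0.042, and the knob is near (434,-237). I'll move over the knob and measure it with the wrist camera.

>>> {"fn": "jog_arm", "kwargs": {
  "series": [
    {"delta_pos": [0.56,0.688,0.06],"rotation": [0,0,-0.42],"fingers": 1},
    {"delta_pos": [0.56,0.688,0.06],"rotation": [0,0,-0.42],"fingers": 1},
    {"delta_pos": [0.56,0.688,0.06],"rotation": [0,0,-0.42],"fingers": 1},
    {"delta_pos": [0.56,0.688,0.06],"rotation": [0,0,-0.42],"fingers": 1},
    {"delta_pos": [0.56,0.688,0.06],"rotation": [0,0,-0.42],"fingers": 1},
    {"delta_pos": [0.56,0.688,0.06],"rotation": [0,0,-0.42],"fingers": 1},
    {"delta_pos": [0.56,0.688,0.06],"rotation": [0,0,-0.42],"fingers": 1},
    {"delta_pos": [0.56,0.688,0.06],"rotation": [0,0,-0.42],"fingers": 1},
    {"delta_pos": [0.56,0.688,0.06],"rotation": [0,0,-0.42],"fingers": 1},
    {"delta_pos": [0.56,0.688,0.06],"rotation": [0,0,-0.42],"fingers": 1}
  ]
}}

```text
clock: 0.93
tool_pos: [412.7, -256.8, 236.9]
tool_rot: [[0.999, 0.042, 0.0], [0.042, -0.999, -0.0], [0.0, 0.0, -1.0]]
force: [1.3, -0.6, 0.5]
opening: 85.6
grasp_force: 0.0
```

>>> {"fn": "jog_arm", "kwargs": {
  "series": [
    {"delta_pos": [0,0,0],"rotation": [0,0,0],"fingers": 1},
    {"delta_pos": [0,0,0],"rotation": [0,0,0],"fingers": 1},
    {"delta_pos": [0,0,0],"rotation": [0,0,0],"fingers": 1}
  ]
}}

```text
clock: 1.18
tool_pos: [411.8, -258.6, 236.7]
tool_rot: [[0.999, 0.043, -0.001], [0.043, -0.999, -0.0], [-0.001, -0.0, -1.0]]
force: [-0.2, 0.1, 0.1]
opening: 85.4
grasp_force: 0.0
```

```bash
python3 - <<'E'
from h import *
import pickle
c=grab("wrist","w1.png"); pickle.dump(c,open("w1.pkl","wb")); print(np.round(c["pose"],3).tolist(),c["fx"])
E
```

```text
[[0.042, 0.95, 0.308, 489.361], [-0.999, 0.04, 0.013, -255.201], [0.0, -0.308, 0.951, 401.067], [0.0, 0.0, 0.0, 1.0]] 368.2636549970058
```

View pics/w1.png

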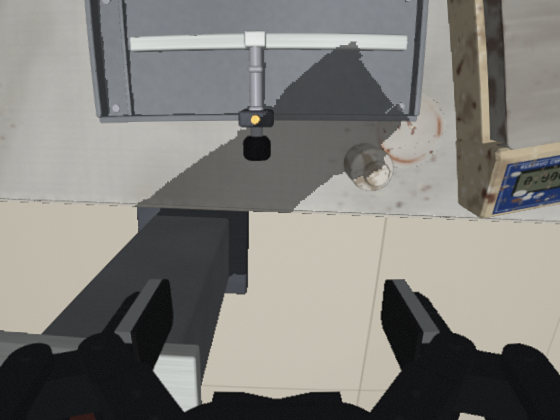

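The wrist view shows the knob at (257,148), the guide block at (256,118), the front outer corners of the tray at (100,122) and (415,121), and the jar at (370,168).

```bash
python3 - <<'E'
from h import *
import pickle
c=pickle.load(open("w1.pkl","rb")); f=c["frame"]
g=cv2.cvtColor(f,cv2.COLOR_BGR2GRAY)
m=(g<45).astype(np.uint8); m[:130]=0;m[175:]=0;m[:,:230]=0;m[:,290:]=0
ys,xs=np.where(m); print("knob px",xs.min(),xs.max(),ys.min(),ys.max(),xs.mean(),ys.mean())
print("knob c z30",cast(c,[(xs.mean(),ys.mean())],30).round(1), cast(c,[((xs.min()+xs.max())/2,ys.min()),((xs.min()+xs.max())/2,ys.max())],38).round(1).tolist())
P=cast(c,[(100,122),(415,121)],18); print(P.round(1).tolist(),P.mean(0).round(1))
print("bar ends z24",cast(c,[(130,44),(407,44),(255,40)],24).round(1).tolist())
print("jar",cast(c,[(370,170)],30).round(1))
# predicted knob home from tray est
E
```

```text
knob px 243 270 136 160 256.6289517470882 148.04159733777038
knob c z30 [[ 435.5 -237.5   30. ]] [[448.4, -237.4, 38.0], [424.8, -238.1, 38.0]]
[[455.5, -72.8, 18.0], [469.5, -399.0, 18.0]] [ 462.5 -235.9   18. ]
bar ends z24 [[531.7, -111.4, 24.0], [542.5, -379.1, 24.0], [538.1, -232.7, 24.0]]
jar [[ 418.2 -354.5   30. ]]
```

>>> {"fn": "jog_arm", "kwargs": {
  "series": [
    {"delta_pos": [0.048,0.042,0],"rotation": [0,0,0],"fingers": 1},
    {"delta_pos": [0.048,0.042,-0.1],"rotation": [0,0,0],"fingers": 1},
    {"delta_pos": [0.048,0.042,-0.17],"rotation": [0,0,0],"fingers": 1},
    {"delta_pos": [0.048,0.042,-0.24],"rotation": [0,0,0],"fingers": 1},
    {"delta_pos": [0.048,0.042,-0.3],"rotation": [0,0,0],"fingers": 1},
    {"delta_pos": [0.048,0.042,-0.36],"rotation": [0,0,0],"fingers": 1},
    {"delta_pos": [0.048,0.042,-0.41],"rotation": [0,0,0],"fingers": 1},
    {"delta_pos": [0.048,0.042,-0.448],"rotation": [0,0,0],"fingers": 1},
    {"delta_pos": [0.048,0.042,-0.448],"rotation": [0,0,0],"fingers": 1},
    {"delta_pos": [0.048,0.042,-0.448],"rotation": [0,0,0],"fingers": 1}
  ],
  "force": 40
}}

```text
clock: 2.07
tool_pos: [434.6, -238.1, 12.3]
tool_rot: [[0.999, 0.04, -0.002], [0.04, -0.999, 0.001], [-0.002, -0.002, -1.0]]
force: [0.5, -0.7, 1.0]
opening: 85.1
grasp_force: 0.0
```

>>> {"fn": "jog_arm", "kwargs": {
  "series": [
    {"delta_pos": [0,0,0],"rotation": [0,0,0],"fingers": -1},
    {"delta_pos": [0,0,0],"rotation": [0,0,0],"fingers": -1},
    {"delta_pos": [0,0,0],"rotation": [0,0,0],"fingers": -1},
    {"delta_pos": [0,0,0],"rotation": [0,0,0],"fingers": -1},
    {"delta_pos": [0,0,0],"rotation": [0,0,0],"fingers": -1},
    {"delta_pos": [0,0,0],"rotation": [0,0,0],"fingers": -1},
    {"delta_pos": [0,0,0],"rotation": [0,0,0],"fingers": -1},
    {"delta_pos": [0,0,0],"rotation": [0,0,0],"fingers": -1},
    {"delta_pos": [0,0,0],"rotation": [0,0,0],"fingers": -1},
    {"delta_pos": [0,0,0],"rotation": [0,0,0],"fingers": -1}
  ]
}}

```text
clock: 2.9
tool_pos: [436.3, -237.5, 13.7]
tool_rot: [[0.999, 0.042, 0.001], [0.042, -0.999, -0.0], [0.001, 0.0, -1.0]]
force: [-0.9, 2.0, 4.6]
opening: 21.3
grasp_force: 34.1
```

>>> {"fn": "jog_arm", "kwargs": {
  "series": [
    {"delta_pos": [-0.012,-0.0005,0],"rotation": [0,0,0],"fingers": -1},
    {"delta_pos": [-0.024,-0.001,0],"rotation": [0,0,0],"fingers": -1},
    {"delta_pos": [-0.036,-0.0015,0],"rotation": [0,0,0],"fingers": -1},
    {"delta_pos": [-0.048,-0.002,0],"rotation": [0,0,0],"fingers": -1},
    {"delta_pos": [-0.06,-0.0025,0],"rotation": [0,0,0],"fingers": -1},
    {"delta_pos": [-0.072,-0.003,0],"rotation": [0,0,0],"fingers": -1},
    {"delta_pos": [-0.084,-0.0035,0],"rotation": [0,0,0],"fingers": -1},
    {"delta_pos": [-0.096,-0.004,0],"rotation": [0,0,0],"fingers": -1},
    {"delta_pos": [-0.106,-0.0045,0],"rotation": [0,0,0],"fingers": -1},
    {"delta_pos": [-0.114,-0.005,0],"rotation": [0,0,0],"fingers": -1}
  ],
  "force": 60
}}

```text
clock: 3.73
tool_pos: [380.7, -240.3, 14.4]
tool_rot: [[0.999, 0.043, 0.005], [0.043, -0.999, -0.0], [0.005, 0.0, -1.0]]
force: [18.5, 11.2, 20.1]
opening: 19.1
grasp_force: 54.1
```

>>> {"fn": "jog_arm", "kwargs": {
  "series": [
    {"delta_pos": [0,0,0],"rotation": [0,0,0],"fingers": -1},
    {"delta_pos": [0,0,0],"rotation": [0,0,0],"fingers": -1},
    {"delta_pos": [0,0,0],"rotation": [0,0,0],"fingers": -1},
    {"delta_pos": [0,0,0],"rotation": [0,0,0],"fingers": -1}
  ]
}}

```text
clock: 4.07
tool_pos: [380.7, -240.2, 15.0]
tool_rot: [[0.999, 0.043, 0.004], [0.043, -0.999, -0.0], [0.004, 0.0, -1.0]]
force: [4.0, 8.9, 16.2]
opening: 18.3
grasp_force: 53.0
```

```bash
python3 - <<'E'
from h import *
c=grab("wrist","w2.png")
E
```

```text
(no output)
```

View pics/w2.png

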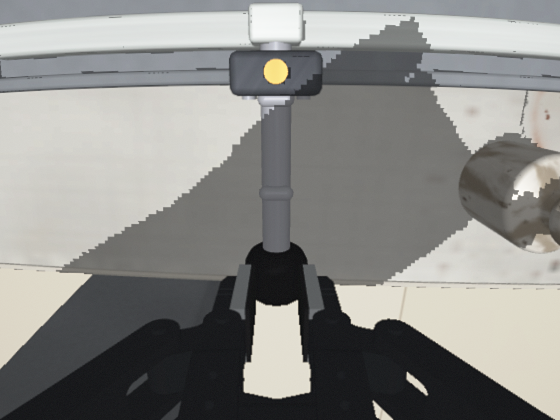

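The knob is out: the rod is extended and the bar is up against the front wall. I'll let go, rise and go over to the discs.

>>> {"fn": "jog_arm", "kwargs": {
  "series": [
    {"delta_pos": [0,0,0],"rotation": [0,0,0],"fingers": 0},
    {"delta_pos": [0,0,0],"rotation": [0,0,0],"fingers": 0},
    {"delta_pos": [0,0,0],"rotation": [0,0,0],"fingers": 0.2},
    {"delta_pos": [0,0,0],"rotation": [0,0,0],"fingers": 0.2},
    {"delta_pos": [0,0,0.06],"rotation": [0,0,0],"fingers": 0.2},
    {"delta_pos": [0,0,0.14],"rotation": [0,0,0],"fingers": 0.2},
    {"delta_pos": [0,0,0.22],"rotation": [0,0,0],"fingers": 0.2},
    {"delta_pos": [0.03,0.05,0.3],"rotation": [0,0,0],"fingers": 0.2},
    {"delta_pos": [0.06,0.12,0.36],"rotation": [0,0,0],"fingers": 0.2},
    {"delta_pos": [0.062,0.18,0.4],"rotation": [0,0,0],"fingers": 0.2}
  ]
}}

```text
clock: 4.95
tool_pos: [409.8, -156.9, 210.0]
tool_rot: [[0.999, 0.04, 0.001], [0.04, -0.999, -0.001], [0.001, 0.001, -1.0]]
force: [0.8, -0.1, -0.6]
opening: 51.1
grasp_force: 0.0
```

>>> {"fn": "jog_arm", "kwargs": {
  "series": [
    {"delta_pos": [0,0.08,0.04],"rotation": [0,0,0],"fingers": 0.2},
    {"delta_pos": [0,0.16,0.04],"rotation": [0,0,0],"fingers": 0.2},
    {"delta_pos": [0,0.24,0.04],"rotation": [0,0,0],"fingers": 0.2},
    {"delta_pos": [0,0.32,0.04],"rotation": [0,0,0],"fingers": 0.2},
    {"delta_pos": [0,0.4,0.04],"rotation": [0,0,0],"fingers": 0.2},
    {"delta_pos": [0,0.48,0.04],"rotation": [0,0,0],"fingers": 0.2},
    {"delta_pos": [0,0.56,0.04],"rotation": [0,0,0],"fingers": 0.2},
    {"delta_pos": [0,0.6,0.04],"rotation": [0,0,0],"fingers": 0.2},
    {"delta_pos": [0,0.6,0.04],"rotation": [0,0,0],"fingers": 0.2},
    {"delta_pos": [0,0.6,0.04],"rotation": [0,0,0],"fingers": 0.2}
  ]
}}

```text
clock: 5.78
tool_pos: [408.6, 144.0, 227.8]
tool_rot: [[0.999, 0.044, -0.001], [0.044, -0.999, -0.0], [-0.001, 0.0, -1.0]]
force: [0.6, -0.4, 0.4]
opening: 51.2
grasp_force: 0.0
```

```bash
python3 - <<'E'
from h import *
import pickle
st()
c=grab("wrist","w3.png"); pickle.dump(c,open("w3.pkl","wb"))
c=grab("top","t3.png"); pickle.dump(c,open("t3.pkl","wb"))
E
```

```text
{'clock': 5.783, 'tool_pos': [408.613, 143.998, 227.763], 'tool_rot': [[0.999, 0.044, -0.001], [0.044, -0.999, -0.0], [-0.001, 0.0, -1.0]], 'force': [0.641, -0.44, 0.441], 'opening': 51.242, 'grasp_force': 0.0, 'qpos': [0.035, -0.402, -0.329, 1.645, -0.0, 3.132]}
```

View pics/w3.png

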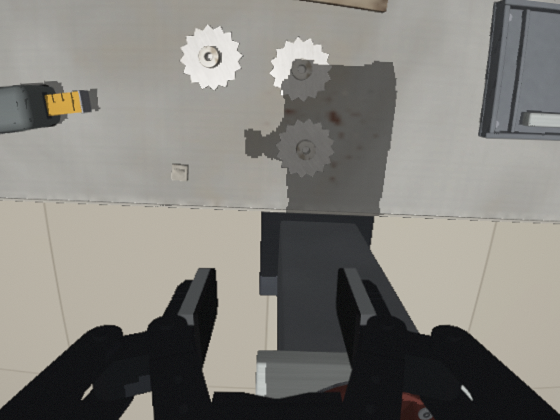

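The wrist view shows three steel discs, with hub tops at about (210,57), (302,70) and (305,149). The last two are partly in shadow. The tape is at the left, its hook near (93,100). Joint 6 is near its limit, so I'll turn the wrist half a turn; the grasp stays the same.

>>> {"fn": "jog_arm", "kwargs": {
  "series": [
    {"delta_pos": [0,0,0],"rotation": [0,0,0.25],"fingers": 0.2},
    {"delta_pos": [0,0,0],"rotation": [0,0,0.5],"fingers": 0.2},
    {"delta_pos": [0,0,0],"rotation": [0,0,0.75],"fingers": 0.2},
    {"delta_pos": [0,0,0],"rotation": [0,0,1],"fingers": 0.2},
    {"delta_pos": [0,0,0],"rotation": [0,0,1],"fingers": 0.2}
  ]
}}

```text
clock: 6.3
tool_pos: [409.3, 142.0, 228.1]
tool_rot: [[0.855, 0.519, 0.0], [0.519, -0.855, -0.0], [-0.0, 0.0, -1.0]]
force: [0.6, -0.1, -0.8]
opening: 51.0
grasp_force: 0.0
```

>>> {"fn": "jog_arm", "kwargs": {
  "series": [
    {"delta_pos": [0,0,0],"rotation": [0,0,0.25],"fingers": 0.2},
    {"delta_pos": [0,0,0],"rotation": [0,0,0.5],"fingers": 0.2},
    {"delta_pos": [0,0,0],"rotation": [0,0,0.75],"fingers": 0.2},
    {"delta_pos": [0,0,0],"rotation": [0,0,1],"fingers": 0.2},
    {"delta_pos": [0,0,0],"rotation": [0,0,1],"fingers": 0.2}
  ]
}}

```text
clock: 6.72
tool_pos: [409.2, 142.3, 228.1]
tool_rot: [[0.505, 0.863, 0.0], [0.863, -0.505, -0.0], [-0.0, 0.0, -1.0]]
force: [1.0, 0.3, 0.6]
opening: 51.6
grasp_force: 0.0
```

>>> {"fn": "jog_arm", "kwargs": {
  "series": [
    {"delta_pos": [0,0,0],"rotation": [0,0,0.25],"fingers": 0.2},
    {"delta_pos": [0,0,0],"rotation": [0,0,0.5],"fingers": 0.2},
    {"delta_pos": [0,0,0],"rotation": [0,0,0.75],"fingers": 0.2},
    {"delta_pos": [0,0,0],"rotation": [0,0,1],"fingers": 0.2},
    {"delta_pos": [0,0,0],"rotation": [0,0,1],"fingers": 0.2}
  ]
}}

```text
clock: 7.13
tool_pos: [409.1, 142.6, 228.1]
tool_rot: [[0.031, 1.0, 0.0], [1.0, -0.031, -0.0], [-0.0, 0.0, -1.0]]
force: [-0.0, 0.2, -0.5]
opening: 51.6
grasp_force: 0.0
```

>>> {"fn": "jog_arm", "kwargs": {
  "series": [
    {"delta_pos": [0,0,0],"rotation": [0,0,0.25],"fingers": 0.2},
    {"delta_pos": [0,0,0],"rotation": [0,0,0.5],"fingers": 0.2},
    {"delta_pos": [0,0,0],"rotation": [0,0,0.75],"fingers": 0.2},
    {"delta_pos": [0,0,0],"rotation": [0,0,1],"fingers": 0.2},
    {"delta_pos": [0,0,0],"rotation": [0,0,1],"fingers": 0.2}
  ]
}}

```text
clock: 7.55
tool_pos: [409.1, 142.8, 228.1]
tool_rot: [[-0.45, 0.893, 0.0], [0.893, 0.45, -0.0], [-0.0, 0.0, -1.0]]
force: [-0.4, 0.6, 0.7]
opening: 51.0
grasp_force: 0.0
```

>>> {"fn": "jog_arm", "kwargs": {
  "series": [
    {"delta_pos": [0,0,0],"rotation": [0,0,0.25],"fingers": 0.2},
    {"delta_pos": [0,0,0],"rotation": [0,0,0.5],"fingers": 0.2},
    {"delta_pos": [0,0,0],"rotation": [0,0,0.75],"fingers": 0.2},
    {"delta_pos": [0,0,0],"rotation": [0,0,1],"fingers": 0.2},
    {"delta_pos": [0,0,0],"rotation": [0,0,1],"fingers": 0.2}
  ]
}}

```text
clock: 7.97
tool_pos: [409.1, 142.9, 228.1]
tool_rot: [[-0.823, 0.569, 0.0], [0.569, 0.823, 0.0], [-0.0, 0.0, -1.0]]
force: [-0.1, -0.2, 0.6]
opening: 50.9
grasp_force: 0.0
```

>>> {"fn": "jog_arm", "kwargs": {
  "series": [
    {"delta_pos": [0,0,0],"rotation": [0,0,0.25],"fingers": 0.2},
    {"delta_pos": [0,0,0],"rotation": [0,0,0.5],"fingers": 0.2},
    {"delta_pos": [0,0,0],"rotation": [0,0,0.75],"fingers": 0.2},
    {"delta_pos": [0,0,0],"rotation": [0,0,1],"fingers": 0.2},
    {"delta_pos": [0,0,0],"rotation": [0,0,1],"fingers": 0.2}
  ]
}}

```text
clock: 8.38
tool_pos: [409.1, 143.0, 228.1]
tool_rot: [[-0.994, 0.105, 0.0], [0.105, 0.994, 0.0], [-0.0, 0.0, -1.0]]
force: [-0.4, -1.4, 0.4]
opening: 51.1
grasp_force: 0.0
```

>>> {"fn": "jog_arm", "kwargs": {
  "series": [
    {"delta_pos": [0,0,0],"rotation": [0,0,0.2],"fingers": 0.2},
    {"delta_pos": [0,0,0],"rotation": [0,0,0.28],"fingers": 0.2},
    {"delta_pos": [0,0,0],"rotation": [0,0,0.28],"fingers": 0.2}
  ]
}}

```text
clock: 8.63
tool_pos: [409.1, 143.1, 228.1]
tool_rot: [[-1.0, -0.03, -0.0], [-0.03, 1.0, 0.0], [0.0, 0.0, -1.0]]
force: [-0.4, 0.2, -0.4]
opening: 51.2
grasp_force: 0.0
```

```bash
python3 - <<'E'
from h import *
import pickle
st()
w=pickle.load(open("w3.pkl","rb")); print("hubs",cast(w,[(210,57),(302,70),(305,149)],16).round(1).tolist())
t=pickle.load(open("t3.pkl","rb"));g=cv2.cvtColor(t["frame"],cv2.COLOR_BGR2GRAY)
c=grab("wrist","w4.png"); pickle.dump(c,open("w4.pkl","wb"))
# is the bar out? bar colour in top view
hsv=cv2.cvtColor(t["frame"],cv2.COLOR_BGR2HSV); m=((hsv[...,2]>185)&(hsv[...,1]<40)).astype(np.uint8)
n,_,s,ce=cv2.connectedComponentsWithStats(m)
for i in range(1,n):
    if s[i,4]>60 and 320<ce[i,0]<435 and 220<ce[i,1]<280: print(ce[i],s[i],cast(t,[ce[i]],24).round(1))
E
```

```text
{'clock': 8.633, 'tool_pos': [409.056, 143.102, 228.11], 'tool_rot': [[-1.0, -0.03, -0.0], [-0.03, 1.0, 0.0], [0.0, 0.0, -1.0]], 'force': [-0.4, 0.185, -0.368], 'opening': 51.2, 'grasp_force': 0.0, 'qpos': [0.033, -0.403, -0.328, 1.645, 0.0, 0.003]}
hubs [[517.7, 212.8, 16.0], [509.2, 123.8, 16.0], [432.7, 116.0, 16.0]]
[398.08588957 258.73006135] [376 256  47   6 163] [[ 486.5 -299.7   24. ]]
[358.02564103 261.12820513] [341 259  34   5 117] [[ 480.5 -169.4   24. ]]
```

View pics/w4.png

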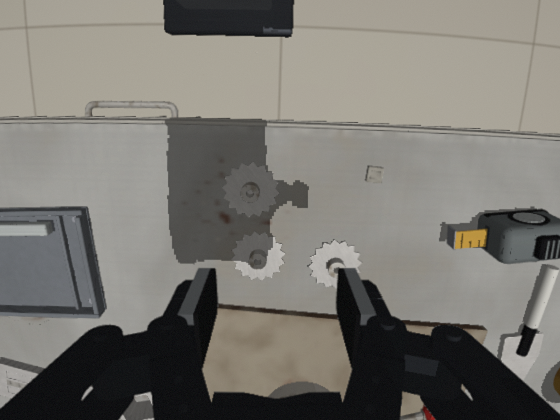

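The flipped wrist view shows discs with hubs at (251,191), (257,259) and (334,265), and the tape at the right. The bar is out, about 43 mm in front of the tray middle.

```bash
python3 - <<'E'
from h import *
import pickle
w=pickle.load(open("w4.pkl","rb")); print("hubs",cast(w,[(334,265),(257,259),(251,191)],16).round(1).tolist())
print("disc rim ctr",cast(w,[(335,262),(259,258),(250,191)],2).round(1).tolist())
print("tray left wall top outer FL,BL",cast(w,[(89,208)],18).round(1),cast(w,[(104,317)],24).round(1))
print("board front edge",cast(w,[(220,308),(480,328)],15).round(1).tolist())
print("tape hook",cast(w,[(443,232)],25).round(1))
E
```

```text
hubs [[512.1, 211.3, 16.0], [507.1, 124.1, 16.0], [428.5, 116.7, 16.0]]
disc rim ctr [[515.0, 214.7, 2.0], [512.4, 125.8, 2.0], [432.2, 114.7, 2.0]]
tray left wall top outer FL,BL [[451.8 -60.6  18. ]] [[586.6 -58.3  24. ]]
board front edge [[573.1, 80.8, 15.0], [596.8, 404.4, 15.0]]
tape hook [[465.6 326.3  25. ]]
```

>>> {"fn": "jog_arm", "kwargs": {
  "series": [
    {"delta_pos": [0.045,-0.055,-0.06],"rotation": [0,0,-0.02],"fingers": 0.2},
    {"delta_pos": [0.045,-0.055,-0.14],"rotation": [0,0,-0.02],"fingers": 0.2},
    {"delta_pos": [0.045,-0.055,-0.22],"rotation": [0,0,-0.02],"fingers": 0.2},
    {"delta_pos": [0.045,-0.055,-0.3],"rotation": [0,0,-0.02],"fingers": 0.2},
    {"delta_pos": [0.045,-0.055,-0.36],"rotation": [0,0,-0.02],"fingers": 0.2},
    {"delta_pos": [0.045,-0.055,-0.41],"rotation": [0,0,-0.02],"fingers": 0.2},
    {"delta_pos": [0.045,-0.055,-0.44],"rotation": [0,0,-0.02],"fingers": 0.2},
    {"delta_pos": [0.045,-0.055,-0.447],"rotation": [0,0,-0.02],"fingers": 0.2},
    {"delta_pos": [0.045,-0.055,-0.447],"rotation": [0,0,-0.02],"fingers": 0.2},
    {"delta_pos": [0.045,-0.055,-0.447],"rotation": [0,0,-0.02],"fingers": 0.2}
  ],
  "force": 50
}}

```text
clock: 9.52
tool_pos: [432.1, 115.7, 5.7]
tool_rot: [[-1.0, -0.027, 0.001], [-0.027, 1.0, 0.0], [-0.001, 0.0, -1.0]]
force: [0.7, 0.5, 0.1]
opening: 51.0
grasp_force: 0.0
```

>>> {"fn": "jog_arm", "kwargs": {
  "series": [
    {"delta_pos": [0,0,0],"rotation": [0,0,0],"fingers": -1},
    {"delta_pos": [0,0,0],"rotation": [0,0,0],"fingers": -1},
    {"delta_pos": [0,0,0],"rotation": [0,0,0],"fingers": -1},
    {"delta_pos": [0,0,0],"rotation": [0,0,0],"fingers": -1},
    {"delta_pos": [0,0,0],"rotation": [0,0,0],"fingers": -1},
    {"delta_pos": [0,0,0],"rotation": [0,0,0],"fingers": -1},
    {"delta_pos": [0,0,0],"rotation": [0,0,0],"fingers": -1}
  ]
}}

```text
clock: 10.1
tool_pos: [431.5, 115.7, 4.7]
tool_rot: [[-1.0, -0.03, 0.0], [-0.03, 1.0, 0.0], [-0.0, 0.0, -1.0]]
force: [0.5, 0.4, -0.1]
opening: -0.2
grasp_force: 0.0
```

```bash
python3 - <<'E'
from h import *
st(); c=grab("wrist"); cv2.imwrite("pics/w5.png",c["frame"][150:420,140:420])
E
```

```text
{'clock': 10.1, 'tool_pos': [431.531, 115.72, 4.654], 'tool_rot': [[-1.0, -0.03, 0.0], [-0.03, 1.0, 0.0], [-0.0, 0.0, -1.0]], 'force': [0.53, 0.434, -0.065], 'opening': -0.18, 'grasp_force': 0.0, 'qpos': [-0.032, -0.316, -0.669, 1.218, 0.0, -0.062]}
```

View pics/w5.png

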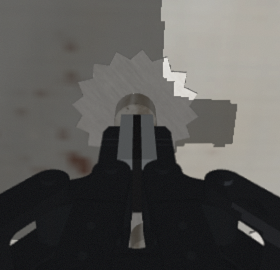

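The fingers closed empty: the hub shows at crop (138,105), just beyond the tips. I'll project the expected tip and hub to see whether the error is in height or position.

```bash
python3 - <<'E'
from h import *
c=grab("wrist"); s=bot.observe(); p=np.array(s["tool_pos"])
for d in (0,10,19,30): print("tip+",d,(proj(c,p+[0,0,d])-[140,150]).round(1))
print("hub bottom/top at xy of plan",(proj(c,[[431.5,115.8,2],[431.5,115.8,16]])-[140,150]).round(1).tolist())
print("rim ctr z2",cast(c,[(138+140,105+150)],2).round(1),"hub vis z16",cast(c,[(137+140,103+150)],16).round(1))
f=c["frame"]; cv2.imwrite("pics/w6.png",cv2.resize(f[230:330,210:350],None,fx=5,fy=5,interpolation=cv2.INTER_CUBIC))
print(np.round(bot.camera("wrist")["hand_eye"],3).tolist())
E
```

```text
tip+ 0 [[136.5 113.7]]
tip+ 10 [[136.5 123.2]]
tip+ 19 [[136.4 132.6]]
tip+ 30 [[136.4 145.4]]
hub bottom/top at xy of plan [[136.6, 111.4], [136.6, 124.6]]
rim ctr z2 [[428.  116.4   2. ]] hub vis z16 [[420.6 115.6  16. ]]
[[-0.0, 0.952, 0.307, 80.117], [1.0, 0.0, 0.0, 0.089], [0.0, 0.307, -0.952, -164.459], [0.0, 0.0, 0.0, 1.0]]
```

View pics/w6.png

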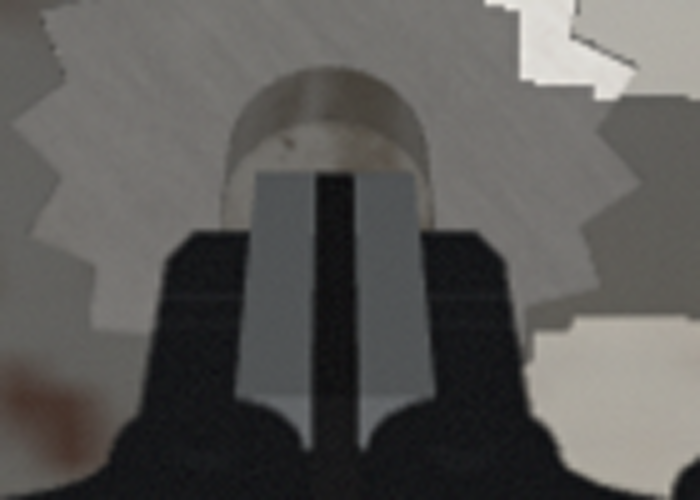

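```bash
python3 - <<'E'
from h import *
c=grab("wrist"); s=bot.observe(); p=np.array(s["tool_pos"]); print(p.round(1))
for d in (0,5,10,15,20,25): print("pad front edge tip z+",d,proj(c,[p+[-11,4,d],p+[-11,-4,d],p+[-11,0,d]]).round(1).tolist())
print("near base of hub z2",cast(c,[(276,243.4)],2).round(1),"near top rim z16",cast(c,[(276,254)],16).round(1), "hub sides",cast(c,[(210+222/5,230+40),(210+432/5,230+40)],16).round(1).tolist())
E
```

```text
[431.5 115.7   4.6]
pad front edge tip z+ 0 [[285.4, 243.4], [268.9, 242.9], [277.2, 243.2]]
pad front edge tip z+ 5 [[285.7, 247.5], [268.7, 247.1], [277.2, 247.3]]
pad front edge tip z+ 10 [[285.9, 251.9], [268.4, 251.4], [277.2, 251.7]]
pad front edge tip z+ 15 [[286.2, 256.5], [268.2, 256.0], [277.2, 256.3]]
pad front edge tip z+ 20 [[286.5, 261.4], [268.0, 260.9], [277.2, 261.2]]
pad front edge tip z+ 25 [[286.8, 266.6], [267.7, 266.1], [277.2, 266.3]]
near base of hub z2 [[421.7 115.2   2. ]] near top rim z16 [[421.1 115.2  16. ]] hub sides [[429.4, 105.5, 16.0], [428.9, 124.8, 16.0]]
```

The hub centre (431,115) is right. The pad tips really end about 22 mm above the reported TCP, which also explains the shallow grip on the knob. I'll open and go down carefully by that much.

>>> {"fn": "jog_arm", "kwargs": {
  "series": [
    {"delta_pos": [0,0,0],"rotation": [0,0,0],"fingers": 0.1},
    {"delta_pos": [0,0,0],"rotation": [0,0,0],"fingers": 0.1},
    {"delta_pos": [0,0,0],"rotation": [0,0,0],"fingers": 0.1},
    {"delta_pos": [0,0,0],"rotation": [0,0,0],"fingers": 0.1},
    {"delta_pos": [0,0,-0.01],"rotation": [0,0,0],"fingers": 0.1},
    {"delta_pos": [0,0,-0.02],"rotation": [0,0,0],"fingers": 0.1},
    {"delta_pos": [0,0,-0.028],"rotation": [0,0,0],"fingers": 0.1},
    {"delta_pos": [0,0,-0.034],"rotation": [0,0,0],"fingers": 0.1},
    {"delta_pos": [0,0,-0.034],"rotation": [0,0,0],"fingers": 0.1},
    {"delta_pos": [0,0,-0.034],"rotation": [0,0,0],"fingers": 0.1}
  ]
}}

```text
clock: 11.13
tool_pos: [431.2, 115.7, -12.7]
tool_rot: [[-1.0, -0.03, -0.001], [-0.03, 1.0, 0.0], [0.001, 0.0, -1.0]]
force: [0.4, -0.4, -0.3]
opening: 46.8
grasp_force: 0.0
```

>>> {"fn": "jog_arm", "kwargs": {
  "series": [
    {"delta_pos": [0,0,0],"rotation": [0,0,0],"fingers": -1},
    {"delta_pos": [0,0,0],"rotation": [0,0,0],"fingers": -1},
    {"delta_pos": [0,0,0],"rotation": [0,0,0],"fingers": -1},
    {"delta_pos": [0,0,0],"rotation": [0,0,0],"fingers": -1},
    {"delta_pos": [0,0,0],"rotation": [0,0,0],"fingers": -1},
    {"delta_pos": [0,0,0],"rotation": [0,0,0],"fingers": -1}
  ]
}}

```text
clock: 11.63
tool_pos: [431.8, 115.7, -11.9]
tool_rot: [[-1.0, -0.03, 0.0], [-0.03, 1.0, 0.0], [-0.0, 0.0, -1.0]]
force: [-2.2, 0.4, 6.1]
opening: 15.9
grasp_force: 48.9
```

>>> {"fn": "jog_arm", "kwargs": {
  "series": [
    {"delta_pos": [0,0,0],"rotation": [0,0,0],"fingers": 0},
    {"delta_pos": [0,0,0],"rotation": [0,0,0],"fingers": 0},
    {"delta_pos": [0,0,0],"rotation": [0,0,0],"fingers": 0},
    {"delta_pos": [0,0,-0.006],"rotation": [0,0,0],"fingers": 0},
    {"delta_pos": [0,0,-0.011],"rotation": [0,0,0],"fingers": 0},
    {"delta_pos": [0,0,-0.011],"rotation": [0,0,0],"fingers": 0}
  ]
}}

```text
clock: 12.13
tool_pos: [431.0, 115.7, -18.7]
tool_rot: [[-1.0, -0.03, -0.001], [-0.03, 1.0, 0.0], [0.001, 0.0, -1.0]]
force: [-0.2, 0.5, 0.2]
opening: 42.6
grasp_force: 0.0
```

>>> {"fn": "jog_arm", "kwargs": {
  "series": [
    {"delta_pos": [0,0,0],"rotation": [0,0,0],"fingers": -1},
    {"delta_pos": [0,0,0],"rotation": [0,0,0],"fingers": -1},
    {"delta_pos": [0,0,0],"rotation": [0,0,0],"fingers": -1},
    {"delta_pos": [0,0,0],"rotation": [0,0,0],"fingers": -1},
    {"delta_pos": [0,0,0],"rotation": [0,0,0],"fingers": -1}
  ]
}}

```text
clock: 12.55
tool_pos: [431.6, 115.7, -17.7]
tool_rot: [[-1.0, -0.03, 0.0], [-0.03, 1.0, 0.0], [-0.0, 0.0, -1.0]]
force: [-0.4, 0.5, 2.3]
opening: 17.3
grasp_force: 49.1
```

>>> {"fn": "jog_arm", "kwargs": {
  "series": [
    {"delta_pos": [0,0,0.02],"rotation": [0,0,0],"fingers": -1},
    {"delta_pos": [0,0,0.06],"rotation": [0,0,0],"fingers": -1},
    {"delta_pos": [0,0,0.12],"rotation": [0,0,0],"fingers": -1},
    {"delta_pos": [0,0,0.18],"rotation": [0,0,0],"fingers": -1},
    {"delta_pos": [0.01,-0.03,0.22],"rotation": [0,0,0],"fingers": -1},
    {"delta_pos": [0.03,-0.08,0.24],"rotation": [0,0,0],"fingers": -1},
    {"delta_pos": [0.05,-0.14,0.24],"rotation": [0,0,0],"fingers": -1},
    {"delta_pos": [0.07,-0.2,0.24],"rotation": [0,0,0],"fingers": -1},
    {"delta_pos": [0.09,-0.27,0.24],"rotation": [0,0,0],"fingers": -1},
    {"delta_pos": [0.11,-0.34,0.24],"rotation": [0,0,0],"fingers": -1}
  ]
}}

```text
clock: 13.38
tool_pos: [486.8, -55.8, 102.9]
tool_rot: [[-1.0, -0.031, 0.001], [-0.031, 1.0, -0.0], [-0.001, -0.0, -1.0]]
force: [1.1, 1.1, -1.1]
opening: 17.0
grasp_force: 49.0
```

>>> {"fn": "jog_arm", "kwargs": {
  "series": [
    {"delta_pos": [0.02,-0.07,0],"rotation": [0,0,0],"fingers": -1},
    {"delta_pos": [0.04,-0.14,0],"rotation": [0,0,0],"fingers": -1},
    {"delta_pos": [0.06,-0.21,0],"rotation": [0,0,0],"fingers": -1},
    {"delta_pos": [0.08,-0.28,0],"rotation": [0,0,0],"fingers": -1},
    {"delta_pos": [0.1,-0.35,0],"rotation": [0,0,0],"fingers": -1},
    {"delta_pos": [0.12,-0.42,0],"rotation": [0,0,0],"fingers": -1},
    {"delta_pos": [0.135,-0.49,0],"rotation": [0,0,0],"fingers": -1},
    {"delta_pos": [0.143,-0.54,0],"rotation": [0,0,0.026],"fingers": -1},
    {"delta_pos": [0.143,-0.565,0],"rotation": [0,0,0.026],"fingers": -1},
    {"delta_pos": [0.143,-0.565,0],"rotation": [0,0,0.026],"fingers": -1}
  ]
}}

```text
clock: 14.22
tool_pos: [557.5, -339.3, 102.0]
tool_rot: [[-0.999, -0.04, -0.0], [-0.04, 0.999, -0.0], [0.0, -0.0, -1.0]]
force: [0.4, 0.4, -1.8]
opening: 17.1
grasp_force: 49.1
```

>>> {"fn": "jog_arm", "kwargs": {
  "series": [
    {"delta_pos": [0,0,0],"rotation": [0,0,0],"fingers": -1},
    {"delta_pos": [0,0,0],"rotation": [0,0,0],"fingers": -1}
  ]
}}

```text
clock: 14.38
tool_pos: [557.9, -335.6, 102.3]
tool_rot: [[-0.999, -0.044, -0.0], [-0.044, 0.999, 0.001], [0.0, 0.001, -1.0]]
force: [0.1, 0.9, -2.4]
opening: 16.8
grasp_force: 49.1
```

```bash
python3 - <<'E'
from h import *
import pickle
st()
c=grab("wrist","w7.png"); pickle.dump(c,open("w7.pkl","wb"))
E
```

```text
{'clock': 14.383, 'tool_pos': [557.902, -335.574, 102.298], 'tool_rot': [[-0.999, -0.044, -0.0], [-0.044, 0.999, 0.001], [0.0, 0.001, -1.0]], 'force': [0.05, 0.929, -2.355], 'opening': 16.824, 'grasp_force': 49.128, 'qpos': [-0.742, 0.266, 0.085, 1.39, 0.0, -0.786]}
```

View pics/w7.png

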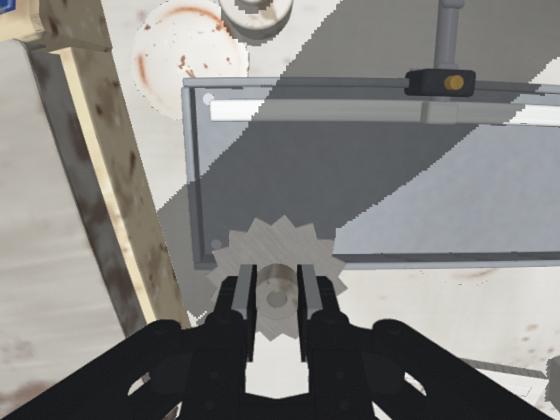

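The disc is held level. The tray's front wall is at row ~80, the back wall top at rows ~256–267 at column 450, and the right wall at columns 183–200.

```bash
python3 - <<'E'
from h import *
import pickle
c=pickle.load(open("w7.pkl","rb")); f=c["frame"]; g=cv2.cvtColor(f,cv2.COLOR_BGR2GRAY).astype(int)
print("col 450 rows 245-275",g[245:275,450].tolist()); print("col 400 rows 70-95",g[70:95,390].tolist()); print("row 130 cols 175-215",g[130,175:215].tolist())
o=np.array([525.5,-233.3]); R=np.array([[np.cos(.043),-np.sin(.043)],[np.sin(.043),np.cos(.043)]])
t=lambda uv,z:((cast(c,uv,z)[:,:2]-o)@R).round(1).tolist()
print("back wall z24 tray",t([(450,255),(450,267),(380,267),(540,264)],24)); print("front z18",t([(300,78),(390,79)],18)); print("right z24",t([(184,100),(188,150),(192,200)],24))
print("bar face z24",t([(300,123)],24),"disc hub top at z~?",(proj(c,[[557.9,-335.6,136]])))
E
```

```text
col 450 rows 245-275 [162, 161, 162, 160, 162, 164, 158, 102, 80, 80, 84, 85, 84, 83, 84, 86, 98, 145, 162, 168, 168, 165, 159, 169, 211, 213, 212, 212, 212, 210]
col 400 rows 70-95 [128, 128, 128, 128, 126, 128, 128, 126, 92, 91, 93, 93, 92, 90, 90, 84, 80, 79, 91, 92, 92, 92, 92, 91, 92]
row 130 cols 175-215 [207, 209, 208, 208, 207, 208, 208, 207, 168, 149, 161, 163, 167, 173, 177, 164, 132, 85, 75, 74, 74, 90, 135, 168, 168, 167, 167, 168, 169, 169, 171, 170, 170, 169, 170, 171, 171, 170, 170, 172]
back wall z24 tray [[59.9, 24.5], [69.7, 26.1], [69.0, -27.4], [68.6, 99.5]]
front z18 [[-62.1, -88.4], [-62.2, -29.9]]
right z24 [[-48.8, -162.7], [-16.6, -162.1], [17.8, -161.7]]
bar face z24 [[-33.9, -88.3]] disc hub top at z~? [[276.40961915 300.20039662]]
```

>>> {"fn": "jog_arm", "kwargs": {
  "series": [
    {"delta_pos": [0,0,-0.05],"rotation": [0,0,0],"fingers": -1},
    {"delta_pos": [0,0,-0.11],"rotation": [0,0,0],"fingers": -1},
    {"delta_pos": [0,0,-0.16],"rotation": [0,0,0],"fingers": -1},
    {"delta_pos": [0,0,-0.195],"rotation": [0,0,0],"fingers": -1},
    {"delta_pos": [0,0,-0.215],"rotation": [0,0,0],"fingers": -1},
    {"delta_pos": [0,0,-0.226],"rotation": [0,0,0],"fingers": -1},
    {"delta_pos": [0,0,-0.228],"rotation": [0,0,0],"fingers": -1},
    {"delta_pos": [0,0,-0.228],"rotation": [0,0,0],"fingers": -1}
  ]
}}

```text
clock: 15.1
tool_pos: [558.7, -336.7, -10.8]
tool_rot: [[-0.999, -0.044, 0.001], [-0.044, 0.999, -0.001], [-0.001, -0.001, -1.0]]
force: [-0.6, 0.6, -1.7]
opening: 16.8
grasp_force: 49.2
```

>>> {"fn": "jog_arm", "kwargs": {
  "series": [
    {"delta_pos": [0,0,0],"rotation": [0,0,0],"fingers": -0.1},
    {"delta_pos": [0,0,0],"rotation": [0,0,0],"fingers": -0.1},
    {"delta_pos": [0,0,0],"rotation": [0,0,0],"fingers": -0.1},
    {"delta_pos": [0,0,0],"rotation": [0,0,0],"fingers": -0.1},
    {"delta_pos": [0,0,0.04],"rotation": [0,0,0],"fingers": -0.1},
    {"delta_pos": [0,0,0.1],"rotation": [0,0,0],"fingers": 0},
    {"delta_pos": [0,0,0.18],"rotation": [0,0,0],"fingers": 0},
    {"delta_pos": [-0.02,0.05,0.26],"rotation": [0,0,0],"fingers": 0},
    {"delta_pos": [-0.04,0.12,0.32],"rotation": [0,0,0],"fingers": 0},
    {"delta_pos": [-0.06,0.19,0.36],"rotation": [0,0,0],"fingers": 0}
  ]
}}

```text
clock: 15.93
tool_pos: [531.0, -251.8, 165.2]
tool_rot: [[-0.999, -0.041, 0.003], [-0.041, 0.999, -0.002], [-0.003, -0.002, -1.0]]
force: [1.7, 0.3, 1.3]
opening: 42.2
grasp_force: 0.0
```

>>> {"fn": "jog_arm", "kwargs": {
  "series": [
    {"delta_pos": [-0.02,0.08,0.03],"rotation": [0,0,0],"fingers": 0},
    {"delta_pos": [-0.04,0.16,0.05],"rotation": [0,0,0],"fingers": 0},
    {"delta_pos": [-0.06,0.24,0.05],"rotation": [0,0,0],"fingers": 0},
    {"delta_pos": [-0.08,0.32,0.05],"rotation": [0,0,0],"fingers": 0},
    {"delta_pos": [-0.1,0.4,0.05],"rotation": [0,0,0],"fingers": 0},
    {"delta_pos": [-0.12,0.48,0.05],"rotation": [0,0,0],"fingers": 0},
    {"delta_pos": [-0.14,0.56,0.05],"rotation": [0,0,0],"fingers": 0},
    {"delta_pos": [-0.16,0.64,0.05],"rotation": [0,0,0],"fingers": 0},
    {"delta_pos": [-0.18,0.7,0.05],"rotation": [0,0,0],"fingers": 0},
    {"delta_pos": [-0.196,0.76,0.05],"rotation": [0,0,0],"fingers": 0}
  ]
}}

```text
clock: 16.77
tool_pos: [431.9, 130.7, 187.7]
tool_rot: [[-0.999, -0.044, 0.001], [-0.044, 0.999, 0.0], [-0.001, 0.0, -1.0]]
force: [1.8, -0.6, -0.1]
opening: 43.0
grasp_force: 0.0
```

>>> {"fn": "jog_arm", "kwargs": {
  "series": [
    {"delta_pos": [0,0,0],"rotation": [0,0,0],"fingers": 0},
    {"delta_pos": [0,0,0],"rotation": [0,0,0],"fingers": 0}
  ]
}}

```text
clock: 16.93
tool_pos: [432.5, 130.1, 187.6]
tool_rot: [[-0.999, -0.046, 0.001], [-0.046, 0.999, 0.0], [-0.001, -0.0, -1.0]]
force: [-0.3, -0.9, 0.2]
opening: 43.1
grasp_force: 0.0
```

```bash
python3 - <<'E'
from h import *
import pickle
st()
c=grab("wrist","w8.png"); pickle.dump(c,open("w8.pkl","wb"))
t=grab("top","t8.png"); pickle.dump(t,open("t8.pkl","wb"))
a=cv2.resize(t["frame"][215:285,225:440],None,fx=2.6,fy=2.6,interpolation=cv2.INTER_CUBIC)
b=np.zeros((182,560,3),np.uint8); h=min(182,a.shape[0]); b[:h,:min(560,a.shape[1])]=a[:h,:560]
cv2.imwrite("pics/m8.png",np.vstack([c["frame"],b])[:600])
E
```

```text
{'clock': 16.933, 'tool_pos': [432.465, 130.091, 187.575], 'tool_rot': [[-0.999, -0.046, 0.001], [-0.046, 0.999, 0.0], [-0.001, -0.0, -1.0]], 'force': [-0.267, -0.908, 0.218], 'opening': 43.057, 'grasp_force': 0.0, 'qpos': [0.001, -0.36, -0.369, 1.56, 0.0, -0.045]}
```

View pics/m8.png

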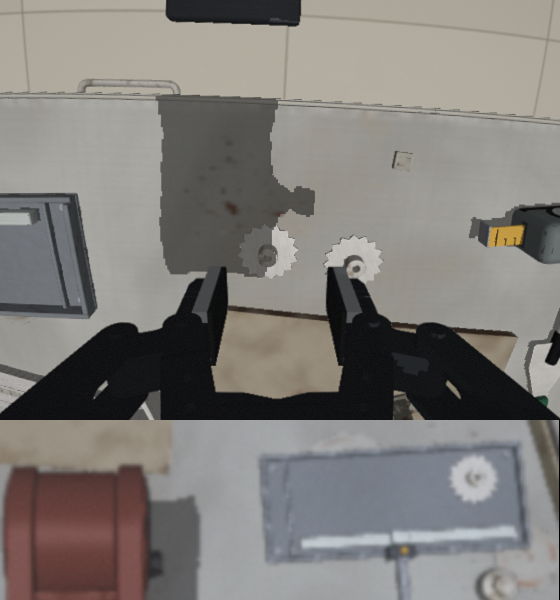

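The disc lies flat in the tray near its right end. The remaining discs show hubs at (355,267) and (267,254).

```bash
python3 - <<'E'
from h import *
import pickle
c=pickle.load(open("w8.pkl","rb")); t=pickle.load(open("t8.pkl","rb"))
print("hubs z16",cast(c,[(355,268),(267,254.5)],16).round(1).tolist()," rims z2",cast(c,[(353.5,260),(268.5,252.5)],2).round(1).tolist())
u=lambda x,y:(225+x/2.6,215+(y-420)/2.6)
print("placed",cast(t,[u(474,477)],20).round(1), "jar",cast(t,[u(497,585)],40).round(1))
E
```

```text
hubs z16 [[517.5, 213.8, 16.0], [506.4, 124.0, 16.0]]  rims z2 [[515.1, 214.8, 2.0], [510.5, 125.4, 2.0]]
placed [[ 557.9 -334.9   20. ]] jar [[ 421.3 -350.2   40. ]]
```

>>> {"fn": "jog_arm", "kwargs": {
  "series": [
    {"delta_pos": [0.08,-0.011,0],"rotation": [0,0,0],"fingers": 0},
    {"delta_pos": [0.152,-0.011,-0.06],"rotation": [0,0,0],"fingers": 0},
    {"delta_pos": [0.152,-0.011,-0.14],"rotation": [0,0,0],"fingers": 0},
    {"delta_pos": [0.152,-0.011,-0.22],"rotation": [0,0,0],"fingers": 0},
    {"delta_pos": [0.152,-0.011,-0.29],"rotation": [0,0,0],"fingers": 0},
    {"delta_pos": [0.152,-0.011,-0.34],"rotation": [0,0,0],"fingers": 0},
    {"delta_pos": [0.152,-0.011,-0.38],"rotation": [0,0,0],"fingers": 0},
    {"delta_pos": [0.152,-0.011,-0.4],"rotation": [0,0,0],"fingers": 0},
    {"delta_pos": [0.152,-0.011,-0.411],"rotation": [0,0,0],"fingers": 0},
    {"delta_pos": [0.152,-0.011,-0.411],"rotation": [0,0,0],"fingers": 0}
  ]
}}

```text
clock: 17.87
tool_pos: [508.6, 122.5, -18.9]
tool_rot: [[-0.999, -0.042, -0.001], [-0.042, 0.999, 0.0], [0.001, 0.0, -1.0]]
force: [-0.0, 0.9, -0.4]
opening: 42.8
grasp_force: 0.0
```

>>> {"fn": "jog_arm", "kwargs": {
  "series": [
    {"delta_pos": [0,0,0],"rotation": [0,0,0],"fingers": -1},
    {"delta_pos": [0,0,0],"rotation": [0,0,0],"fingers": -1},
    {"delta_pos": [0,0,0],"rotation": [0,0,0],"fingers": -1},
    {"delta_pos": [0,0,0],"rotation": [0,0,0],"fingers": -1},
    {"delta_pos": [0,0,0],"rotation": [0,0,0],"fingers": -1}
  ]
}}

```text
clock: 18.28
tool_pos: [510.2, 123.1, -16.5]
tool_rot: [[-0.999, -0.043, 0.003], [-0.043, 0.999, -0.0], [-0.003, -0.001, -1.0]]
force: [-1.6, -2.3, 7.1]
opening: 17.6
grasp_force: 49.1
```

>>> {"fn": "jog_arm", "kwargs": {
  "series": [
    {"delta_pos": [0,0,0.02],"rotation": [0,0,0],"fingers": -1},
    {"delta_pos": [0,0,0.06],"rotation": [0,0,0],"fingers": -1},
    {"delta_pos": [0,0,0.12],"rotation": [0,0,0],"fingers": -1},
    {"delta_pos": [0,0,0.18],"rotation": [0,0,0],"fingers": -1},
    {"delta_pos": [0,-0.04,0.22],"rotation": [0,0,0],"fingers": -1},
    {"delta_pos": [0.02,-0.1,0.24],"rotation": [0,0,0],"fingers": -1},
    {"delta_pos": [0.03,-0.17,0.24],"rotation": [0,0,0],"fingers": -1},
    {"delta_pos": [0.04,-0.24,0.24],"rotation": [0,0,0],"fingers": -1},
    {"delta_pos": [0.05,-0.31,0.24],"rotation": [0,0,0],"fingers": -1},
    {"delta_pos": [0.06,-0.38,0.24],"rotation": [0,0,0],"fingers": -1}
  ]
}}

```text
clock: 19.12
tool_pos: [538.9, -68.2, 102.8]
tool_rot: [[-0.999, -0.044, 0.001], [-0.044, 0.999, -0.0], [-0.001, -0.0, -1.0]]
force: [0.6, -0.3, -1.3]
opening: 17.2
grasp_force: 49.3
```

>>> {"fn": "jog_arm", "kwargs": {
  "series": [
    {"delta_pos": [0.01,-0.07,0],"rotation": [0,0,0],"fingers": -1},
    {"delta_pos": [0.02,-0.14,0],"rotation": [0,0,0],"fingers": -1},
    {"delta_pos": [0.025,-0.21,0],"rotation": [0,0,0],"fingers": -1},
    {"delta_pos": [0.029,-0.28,0],"rotation": [0,0,0],"fingers": -1},
    {"delta_pos": [0.029,-0.34,0],"rotation": [0,0,0],"fingers": -1},
    {"delta_pos": [0.029,-0.368,0],"rotation": [0,0,0],"fingers": -1},
    {"delta_pos": [0.029,-0.368,0],"rotation": [0,0,0],"fingers": -1},
    {"delta_pos": [0.029,-0.368,0],"rotation": [0,0,0],"fingers": -1},
    {"delta_pos": [0.029,-0.368,0],"rotation": [0,0,0],"fingers": -1}
  ]
}}

```text
clock: 19.87
tool_pos: [553.3, -249.5, 101.9]
tool_rot: [[-0.999, -0.044, -0.0], [-0.044, 0.999, 0.001], [0.0, 0.001, -1.0]]
force: [-0.6, 0.5, -1.2]
opening: 17.3
grasp_force: 49.3
```

```bash
python3 - <<'E'
from h import *
import pickle
st()
c=grab("wrist","w9.png"); pickle.dump(c,open("w9.pkl","wb"))
f=c["frame"]; s=bot.observe(); p=np.array(s["tool_pos"])
print("expected hub-top px",proj(c,p+[0,0,34]).round(1))
cv2.imwrite("pics/w9c.png",f[200:380,160:400])
E
```

```text
{'clock': 19.867, 'tool_pos': [553.275, -249.462, 101.939], 'tool_rot': [[-0.999, -0.044, -0.0], [-0.044, 0.999, 0.001], [0.0, 0.001, -1.0]], 'force': [-0.641, 0.512, -1.181], 'opening': 17.321, 'grasp_force': 49.309, 'qpos': [-0.639, 0.132, -0.066, 1.373, 0.0, -0.683]}
expected hub-top px [[277.  300.8]]
```

View pics/w9c.png

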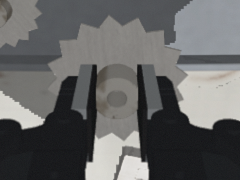

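>>> {"fn": "jog_arm", "kwargs": {
  "series": [
    {"delta_pos": [0.004,0,-0.05],"rotation": [0,0,0],"fingers": -1},
    {"delta_pos": [0.004,0,-0.11],"rotation": [0,0,0],"fingers": -1},
    {"delta_pos": [0.004,0,-0.16],"rotation": [0,0,0],"fingers": -1},
    {"delta_pos": [0.004,0,-0.195],"rotation": [0,0,0],"fingers": -1},
    {"delta_pos": [0.004,0,-0.215],"rotation": [0,0,0],"fingers": -1},
    {"delta_pos": [0.004,0,-0.224],"rotation": [0,0,0],"fingers": -1},
    {"delta_pos": [0.004,0,-0.226],"rotation": [0,0,0],"fingers": -1},
    {"delta_pos": [0.004,0,-0.226],"rotation": [0,0,0],"fingers": -1}
  ]
}}

```text
clock: 20.58
tool_pos: [555.9, -250.1, -10.2]
tool_rot: [[-0.999, -0.044, 0.001], [-0.044, 0.999, -0.0], [-0.001, -0.0, -1.0]]
force: [0.6, -1.5, -1.5]
opening: 16.7
grasp_force: 49.3
```

>>> {"fn": "jog_arm", "kwargs": {
  "series": [
    {"delta_pos": [0,0,0],"rotation": [0,0,0],"fingers": -0.1},
    {"delta_pos": [0,0,0],"rotation": [0,0,0],"fingers": -0.1},
    {"delta_pos": [0,0,0],"rotation": [0,0,0],"fingers": -0.1},
    {"delta_pos": [0,0,0],"rotation": [0,0,0],"fingers": -0.1},
    {"delta_pos": [0,0,0.04],"rotation": [0,0,0],"fingers": -0.1},
    {"delta_pos": [0,0,0.1],"rotation": [0,0,0],"fingers": 0},
    {"delta_pos": [0,0,0.18],"rotation": [0,0,0],"fingers": 0},
    {"delta_pos": [-0.02,0.05,0.26],"rotation": [0,0,0],"fingers": 0},
    {"delta_pos": [-0.04,0.12,0.32],"rotation": [0,0,0],"fingers": 0},
    {"delta_pos": [-0.06,0.19,0.36],"rotation": [0,0,0],"fingers": 0}
  ]
}}

```text
clock: 21.42
tool_pos: [528.2, -165.5, 165.6]
tool_rot: [[-0.999, -0.041, 0.003], [-0.041, 0.999, -0.002], [-0.003, -0.002, -1.0]]
force: [0.7, 0.2, -0.2]
opening: 42.4
grasp_force: 0.0
```

>>> {"fn": "jog_arm", "kwargs": {
  "series": [
    {"delta_pos": [-0.02,0.08,0.03],"rotation": [0,0,0],"fingers": 0},
    {"delta_pos": [-0.04,0.16,0.05],"rotation": [0,0,0],"fingers": 0},
    {"delta_pos": [-0.06,0.24,0.05],"rotation": [0,0,0],"fingers": 0},
    {"delta_pos": [-0.08,0.32,0.05],"rotation": [0,0,0],"fingers": 0},
    {"delta_pos": [-0.1,0.4,0.05],"rotation": [0,0,0],"fingers": 0},
    {"delta_pos": [-0.12,0.48,0.05],"rotation": [0,0,0],"fingers": 0},
    {"delta_pos": [-0.14,0.56,0.05],"rotation": [0,0,0],"fingers": 0},
    {"delta_pos": [-0.16,0.64,0.05],"rotation": [0,0,0],"fingers": 0},
    {"delta_pos": [-0.18,0.7,0.05],"rotation": [0,0,0],"fingers": 0},
    {"delta_pos": [-0.19,0.72,0.05],"rotation": [0,0,0],"fingers": 0}
  ]
}}

```text
clock: 22.25
tool_pos: [431.5, 198.5, 188.1]
tool_rot: [[-0.999, -0.047, 0.001], [-0.047, 0.999, 0.001], [-0.001, 0.001, -1.0]]
force: [0.2, -0.3, 0.1]
opening: 42.7
grasp_force: 0.0
```

>>> {"fn": "jog_arm", "kwargs": {
  "series": [
    {"delta_pos": [0,0,0],"rotation": [0,0,0],"fingers": 0},
    {"delta_pos": [0,0,0],"rotation": [0,0,0],"fingers": 0}
  ]
}}

```text
clock: 22.42
tool_pos: [432.9, 195.0, 187.8]
tool_rot: [[-0.999, -0.045, 0.0], [-0.045, 0.999, -0.0], [-0.0, -0.0, -1.0]]
force: [-0.2, 0.3, -0.2]
opening: 42.6
grasp_force: 0.0
```

```bash
python3 - <<'E'
from h import *
import pickle
st()
c=grab("wrist","w10.png"); pickle.dump(c,open("w10.pkl","wb"))
t=grab("top","t10.png"); pickle.dump(t,open("t10.pkl","wb"))
for f,n,th in((c,"wrist",205),(t,"top",200)):
    hsv=cv2.cvtColor(f["frame"],cv2.COLOR_BGR2HSV); m=((hsv[...,2]>th)&(hsv[...,1]<40)).astype(np.uint8)
    k,_,s,ce=cv2.connectedComponentsWithStats(m)
    for i in range(1,k):
        if s[i,4]>(400 if n=="wrist" else 60) and s[i,2]<120: print(n,ce[i].round(1),s[i].tolist(),cast(f,[ce[i]],3).round(1).tolist())
E
```

```text
{'clock': 22.417, 'tool_pos': [432.928, 195.038, 187.766], 'tool_rot': [[-0.999, -0.045, 0.0], [-0.045, 0.999, -0.0], [-0.0, -0.0, -1.0]], 'force': [-0.206, 0.258, -0.24], 'opening': 42.601, 'grasp_force': 0.0, 'qpos': [0.147, -0.285, -0.309, 1.547, -0.0, 0.102]}
top [248.3 188.9] [232, 177, 31, 21, 369] [[731.1, 187.9, 3.0]]
top [160.6 212. ] [154, 202, 15, 22, 164] [[655.4, 482.6, 3.0]]
top [339.  377.8] [304, 368, 55, 51, 649] [[116.0, -97.8, 3.0]]
```

```bash
python3 - <<'E'
from h import *
import pickle
c=pickle.load(open("w10.pkl","rb")); p=proj(c,[[516.5,214,16],[516.5,214,2]]); print(p.round(1))
g=cv2.cvtColor(c["frame"],cv2.COLOR_BGR2GRAY); u,v=p[1].astype(int)
a=g[v-46:v+46:3,u-50:u+50:2]//26
for r in a: print("".join("%x"%x for x in r))
E
```

```text
[[291.7 264.3]
 [291.2 258.3]]
33333333333333333333333355553333333335555555555656
33333333333333333333555555655565333355555555556566
33333333333333333335555555555555555555555555566666
33333333333333333335555555555555555555555555556666
33333333333333333355555555555555555555555555565666
33333333333333333555555555555555555555555555666665
33333333333333333555555555555555555555555555556556
33333333333333333555555367455344555555555555566555
33333333333333335537774777777777555555555555555555
33333333333333335557777777777777667865555555555555
33333333333333333347777777777777777765555555555555
33333333333333343337777777777777777755555555555555
33333333333333333337777777777777777777775555555555
33333333333333333437777777777777777777755555555555
33333333333333333334775233333577777777655555555555
33333333333333333477732236643357777777776555555555
33333333333333437777724777777737777777775555555555
33333333333333347777725667747767777777755555555555
33333333333333347777766633326767777777765555444444
33333333333333347777775554467667777777765554001333
55555533333354477777777556666677777765555552000223
55555555566666667777777777777777777775555552000123
55556665656555667777777777777777755665555551000122
55555655566656656555777767777777755555555551000022
55656655555555555555576556775555555555555551000002
55565555565555555555555555555555555555555551000002
55555555555555555555555555555555555555555550000001
55555555555555555555555555555555555555555550000000
55555555555555555555555555555555555555555550000000
55555555555555555555555555555555555555555540000000
55555555555555555555555555555555555555555550000000
```

Disc A has not moved: its hub is at (292,264) against a predicted (291.7,264.3).

>>> {"fn": "jog_arm", "kwargs": {
  "series": [
    {"delta_pos": [0.08,0.037,0],"rotation": [0,0,0],"fingers": 0},
    {"delta_pos": [0.16,0.037,-0.06],"rotation": [0,0,0],"fingers": 0},
    {"delta_pos": [0.167,0.037,-0.14],"rotation": [0,0,0],"fingers": 0},
    {"delta_pos": [0.167,0.037,-0.22],"rotation": [0,0,0],"fingers": 0},
    {"delta_pos": [0.167,0.037,-0.29],"rotation": [0,0,0],"fingers": 0},
    {"delta_pos": [0.167,0.037,-0.34],"rotation": [0,0,0],"fingers": 0},
    {"delta_pos": [0.167,0.037,-0.38],"rotation": [0,0,0],"fingers": 0},
    {"delta_pos": [0.167,0.037,-0.4],"rotation": [0,0,0],"fingers": 0},
    {"delta_pos": [0.167,0.037,-0.409],"rotation": [0,0,0],"fingers": 0},
    {"delta_pos": [0.167,0.037,-0.409],"rotation": [0,0,0],"fingers": 0}
  ]
}}

```text
clock: 23.35
tool_pos: [516.5, 212.6, -17.1]
tool_rot: [[-0.999, -0.042, -0.001], [-0.042, 0.999, -0.0], [0.001, -0.0, -1.0]]
force: [-0.4, 0.3, -0.4]
opening: 42.8
grasp_force: 0.0
```

>>> {"fn": "jog_arm", "kwargs": {
  "series": [
    {"delta_pos": [0,0,0],"rotation": [0,0,0],"fingers": -1},
    {"delta_pos": [0,0,0],"rotation": [0,0,0],"fingers": -1},
    {"delta_pos": [0,0,0],"rotation": [0,0,0],"fingers": -1},
    {"delta_pos": [0,0,0],"rotation": [0,0,0],"fingers": -1},
    {"delta_pos": [0,0,0],"rotation": [0,0,0],"fingers": -1}
  ]
}}

```text
clock: 23.77
tool_pos: [518.0, 213.6, -14.8]
tool_rot: [[-0.999, -0.043, 0.003], [-0.043, 0.999, 0.0], [-0.003, 0.0, -1.0]]
force: [-0.8, -0.7, 6.5]
opening: 17.1
grasp_force: 48.8
```

>>> {"fn": "jog_arm", "kwargs": {
  "series": [
    {"delta_pos": [0,0,0.02],"rotation": [0,0,0],"fingers": -1},
    {"delta_pos": [0,0,0.06],"rotation": [0,0,0],"fingers": -1},
    {"delta_pos": [0,0,0.12],"rotation": [0,0,0],"fingers": -1},
    {"delta_pos": [0,0,0.18],"rotation": [0,0,0],"fingers": -1},
    {"delta_pos": [0,-0.04,0.22],"rotation": [0,0,0],"fingers": -1},
    {"delta_pos": [0.01,-0.1,0.24],"rotation": [0,0,0],"fingers": -1},
    {"delta_pos": [0.02,-0.17,0.24],"rotation": [0,0,0],"fingers": -1},
    {"delta_pos": [0.03,-0.24,0.24],"rotation": [0,0,0],"fingers": -1},
    {"delta_pos": [0.04,-0.31,0.24],"rotation": [0,0,0],"fingers": -1},
    {"delta_pos": [0.05,-0.38,0.24],"rotation": [0,0,0],"fingers": -1}
  ]
}}

```text
clock: 24.6
tool_pos: [541.6, 22.0, 104.4]
tool_rot: [[-0.999, -0.044, 0.001], [-0.044, 0.999, -0.0], [-0.001, -0.0, -1.0]]
force: [0.4, 0.1, -1.0]
opening: 16.8
grasp_force: 49.2
```

>>> {"fn": "jog_arm", "kwargs": {
  "series": [
    {"delta_pos": [0.01,-0.07,0],"rotation": [0,0,0],"fingers": -1},
    {"delta_pos": [0.016,-0.14,0],"rotation": [0,0,0],"fingers": -1},
    {"delta_pos": [0.018,-0.21,0],"rotation": [0,0,0],"fingers": -1},
    {"delta_pos": [0.018,-0.28,0],"rotation": [0,0,0],"fingers": -1},
    {"delta_pos": [0.018,-0.34,0],"rotation": [0,0,0],"fingers": -1},
    {"delta_pos": [0.018,-0.379,0],"rotation": [0,0,0],"fingers": -1},
    {"delta_pos": [0.018,-0.379,0],"rotation": [0,0,0],"fingers": -1},
    {"delta_pos": [0.018,-0.379,0],"rotation": [0,0,0],"fingers": -1},
    {"delta_pos": [0.018,-0.379,0],"rotation": [0,0,0],"fingers": -1}
  ]
}}

```text
clock: 25.35
tool_pos: [550.4, -165.4, 103.6]
tool_rot: [[-0.999, -0.043, 0.0], [-0.043, 0.999, 0.0], [-0.0, 0.0, -1.0]]
force: [-0.4, 0.7, -0.9]
opening: 16.9
grasp_force: 49.2
```

```bash
python3 - <<'E'
from h import *
import pickle
st()
c=grab("wrist","w11.png"); pickle.dump(c,open("w11.pkl","wb"))
p=np.array(bot.observe()["tool_pos"]); q=proj(c,[p+[0,0,34],p+[0,0,20]]);print(q.round(1))
g=cv2.cvtColor(c["frame"],cv2.COLOR_BGR2GRAY); u,v=q[1].astype(int)
for r in g[v-66:v+50:4,u-74:u+74:3]//26: print("".join("%x"%x for x in r))
E
```

```text
{'clock': 25.35, 'tool_pos': [550.419, -165.431, 103.622], 'tool_rot': [[-0.999, -0.043, 0.0], [-0.043, 0.999, 0.0], [-0.0, 0.0, -1.0]], 'force': [-0.447, 0.726, -0.921], 'opening': 16.922, 'grasp_force': 49.236, 'qpos': [-0.52, 0.034, -0.167, 1.37, 0.0, -0.563]}
[[277.4 300.7]
 [277.3 283.8]]
33333333333333333333334443333333333333333333665555
43333333333333433333345445333345443333333333555655
33333333333333454433544444545544553333333333555555
33333333333334544455555444544454454333333333655555
33333333333334554445545444455445454445555333655555
33333334444444445444554445445454544455555333555555
33333334445444444444555444444555554455555334555555
33333335444444445445554444444555554545555555555555
33333335544444444454444444444455555544555544455555
22222224444444444554444444444445554544455555554333
22224444454444444445444444444444554444455555542222
22444444444544445444444444444444544444444455533333
33344444444443333134433333334443133334444555555555
33334444444443333033333334333343033334444444447777
44444444444433332013333344443332023333445445444688
34444445200033331013334444444332013333000244444478
44444440100133331023444444444443013333111114445888
44444420100233330034444444444444003333201002478888
44445511111333330033444444444444003333311111488888
44444311111333330033443333334444003333311111357888
44444100011333320044443333334444001333311101146888
44443010103333310034443333334444001333330000057888
44442011103333310033333444444444000333331001148878
44441011012344410023333444444442000444321000118787
44300110111013411035433444444453011441110100011778
74000000111111411044444444444444001411110100011047
70100111110000010044444444444444001111111111110018
00110111000011010044444444444444001011011010001111
01100111000100011054454444444454011001001011010100
```

>>> {"fn": "jog_arm", "kwargs": {
  "series": [
    {"delta_pos": [0.006,0,-0.05],"rotation": [0,0,0],"fingers": -1},
    {"delta_pos": [0.006,0,-0.11],"rotation": [0,0,0],"fingers": -1},
    {"delta_pos": [0.006,0,-0.16],"rotation": [0,0,0],"fingers": -1},
    {"delta_pos": [0.006,0,-0.195],"rotation": [0,0,0],"fingers": -1},
    {"delta_pos": [0.006,0,-0.213],"rotation": [0,0,0],"fingers": -1},
    {"delta_pos": [0.006,0,-0.222],"rotation": [0,0,0],"fingers": -1},
    {"delta_pos": [0.006,0,-0.225],"rotation": [0,0,0],"fingers": -1},
    {"delta_pos": [0.006,0,-0.225],"rotation": [0,0,0],"fingers": -1}
  ]
}}

```text
clock: 26.07
tool_pos: [554.1, -165.8, -8.3]
tool_rot: [[-0.999, -0.044, 0.001], [-0.044, 0.999, -0.0], [-0.001, -0.001, -1.0]]
force: [-0.1, -0.8, -1.1]
opening: 16.8
grasp_force: 49.2
```

>>> {"fn": "jog_arm", "kwargs": {
  "series": [
    {"delta_pos": [0,0,0],"rotation": [0,0,0],"fingers": -0.1},
    {"delta_pos": [0,0,0],"rotation": [0,0,0],"fingers": -0.1},
    {"delta_pos": [0,0,0],"rotation": [0,0,0],"fingers": -0.1},
    {"delta_pos": [0,0,0],"rotation": [0,0,0],"fingers": -0.1},
    {"delta_pos": [0,0,0.04],"rotation": [0,0,0],"fingers": -0.1},
    {"delta_pos": [0,0,0.1],"rotation": [0,0,0],"fingers": 0},
    {"delta_pos": [0,0,0.18],"rotation": [0,0,0],"fingers": 0},
    {"delta_pos": [-0.05,-0.04,0.26],"rotation": [0,0,0],"fingers": 0},
    {"delta_pos": [-0.12,-0.08,0.32],"rotation": [0,0,0],"fingers": 0},
    {"delta_pos": [-0.18,-0.12,0.36],"rotation": [0,0,0],"fingers": 0}
  ]
}}

```text
clock: 26.9
tool_pos: [475.7, -218.5, 164.3]
tool_rot: [[-0.999, -0.045, 0.002], [-0.045, 0.999, -0.002], [-0.002, -0.002, -1.0]]
force: [0.3, -2.1, 0.6]
opening: 42.9
grasp_force: 0.0
```

>>> {"fn": "jog_arm", "kwargs": {
  "series": [
    {"delta_pos": [-0.06,-0.02,0.02],"rotation": [0,0,0],"fingers": -1},
    {"delta_pos": [-0.06,-0.02,0.02],"rotation": [0,0,0],"fingers": -1},
    {"delta_pos": [-0.06,-0.02,0.02],"rotation": [0,0,0],"fingers": -1},
    {"delta_pos": [-0.06,-0.02,0.02],"rotation": [0,0,0],"fingers": -1},
    {"delta_pos": [-0.06,-0.02,0.02],"rotation": [0,0,0],"fingers": -1}
  ]
}}

```text
clock: 27.32
tool_pos: [446.0, -227.6, 170.8]
tool_rot: [[-0.999, -0.044, -0.001], [-0.044, 0.999, 0.001], [0.001, 0.001, -1.0]]
force: [-0.5, -0.5, 0.2]
opening: 0.1
grasp_force: 0.0
```

```bash
python3 - <<'E'
from h import *
import pickle
st()
c=grab("wrist","w12.png"); pickle.dump(c,open("w12.pkl","wb"))
t=grab("top","t12.png"); pickle.dump(t,open("t12.pkl","wb"))
a=cv2.resize(t["frame"][205:290,310:440],None,fx=2,fy=2)
b=np.zeros((170,560,3),np.uint8); b[:a.shape[0],:a.shape[1]]=a
cv2.imwrite("pics/m12.png",np.vstack([c["frame"],b]))
E
```

```text
{'clock': 27.317, 'tool_pos': [446.04, -227.552, 170.767], 'tool_rot': [[-0.999, -0.044, -0.001], [-0.044, 0.999, 0.001], [0.001, 0.001, -1.0]], 'force': [-0.516, -0.515, 0.185], 'opening': 0.053, 'grasp_force': 0.0, 'qpos': [-0.734, -0.204, -0.27, 1.505, 0.0, -0.778]}
```

View pics/m12.png

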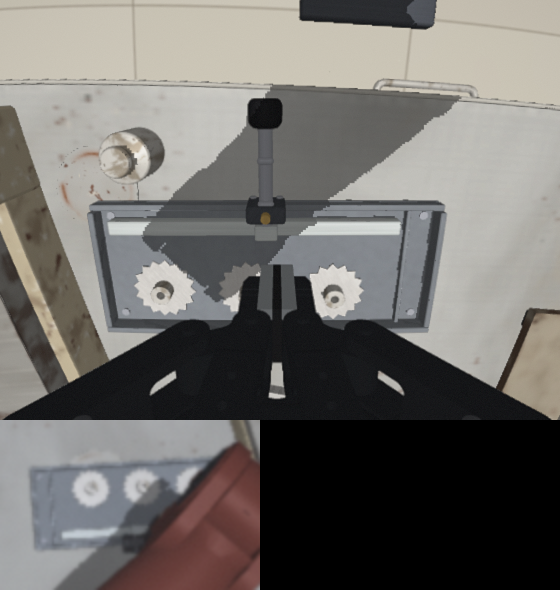

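All three discs lie flat side by side behind the bar. The knob is out at (265,113), and the tray's left end wall is at columns 428–446.

```bash
python3 - <<'E'
from h import *
import pickle
c=pickle.load(open("w12.pkl","rb")); g=cv2.cvtColor(c["frame"],cv2.COLOR_BGR2GRAY)
m=(g<45).astype(np.uint8); m[:90]=0;m[135:]=0;m[:,:235]=0;m[:,295:]=0
ys,xs=np.where(m); print("knob",xs.min(),xs.max(),ys.min(),ys.max(),cast(c,[(xs.mean(),ys.mean())],30).round(1),cast(c,[(xs.mean(),ys.min()),(xs.mean(),ys.max())],40).round(1).tolist())
th=.043; o=np.array([526,-232]); R=np.array([[np.cos(th),-np.sin(th)],[np.sin(th),np.cos(th)]])
t=lambda uv,z:((cast(c,uv,z)[:,:2]-o)@R).round(1).tolist()
for r in (230,260,290): print(r,g[r,390:450].tolist())
print("left outer",t([(445,215),(432,325)],24),"right outer",t([(91,215),(108,325)],24),"front outer",t([(150,201),(400,204)],18),"back outer",t([(130,331),(415,331)],24))
print("hubs tray",t([(161,295),(334,299)],22))
E
```

```text
knob 248 281 99 128 [[ 381.4 -239.7   30. ]] [[370.2, -239.8, 40.0], [392.4, -239.0, 40.0]]
230 [210, 210, 212, 212, 212, 213, 212, 214, 209, 191, 150, 136, 116, 69, 60, 98, 135, 144, 154, 148, 136, 134, 133, 134, 134, 135, 134, 134, 134, 134, 134, 134, 135, 136, 133, 135, 134, 134, 110, 76, 69, 61, 56, 54, 55, 54, 56, 55, 67, 115, 133, 135, 136, 131, 148, 181, 189, 188, 188, 188]
260 [135, 136, 135, 136, 136, 138, 137, 136, 112, 67, 58, 76, 120, 138, 140, 130, 130, 134, 133, 135, 134, 134, 133, 135, 134, 132, 132, 133, 131, 132, 132, 131, 132, 132, 115, 83, 67, 58, 53, 53, 56, 54, 52, 57, 86, 95, 131, 132, 129, 145, 177, 192, 193, 190, 191, 189, 189, 189, 188, 186]
290 [134, 133, 135, 136, 134, 98, 58, 61, 110, 134, 136, 127, 134, 133, 134, 134, 134, 136, 134, 134, 135, 134, 134, 135, 134, 135, 134, 135, 134, 133, 130, 93, 63, 55, 54, 53, 55, 54, 55, 76, 119, 135, 137, 135, 138, 169, 191, 191, 190, 190, 191, 191, 188, 188, 188, 189, 185, 187, 187, 187]
left outer [[-56.2, 161.2], [61.6, 166.1]] right outer [[-56.1, -161.3], [62.0, -163.6]] front outer [[-67.5, -106.7], [-64.7, 120.3]] back outer [[68.6, -141.4], [68.4, 149.2]]
hubs tray [[27.0, -105.0], [30.8, 64.2]]
```

>>> {"fn": "jog_arm", "kwargs": {
  "series": [
    {"delta_pos": [-0.08,-0.01,0],"rotation": [0,0,0],"fingers": -1},
    {"delta_pos": [-0.16,-0.025,0],"rotation": [0,0,0],"fingers": -1},
    {"delta_pos": [-0.216,-0.025,-0.02],"rotation": [0,0,0],"fingers": -1},
    {"delta_pos": [-0.216,-0.025,-0.1],"rotation": [0,0,0],"fingers": -1},
    {"delta_pos": [-0.216,-0.025,-0.18],"rotation": [0,0,0],"fingers": -1},
    {"delta_pos": [-0.216,-0.025,-0.25],"rotation": [0,0,0],"fingers": -1},
    {"delta_pos": [-0.216,-0.025,-0.31],"rotation": [0,0,0],"fingers": -1},
    {"delta_pos": [-0.216,-0.025,-0.35],"rotation": [0,0,0],"fingers": -1},
    {"delta_pos": [-0.216,-0.025,-0.35],"rotation": [0,0,0],"fingers": -1},
    {"delta_pos": [-0.216,-0.025,-0.35],"rotation": [0,0,0],"fingers": -1}
  ]
}}

```text
clock: 28.25
tool_pos: [337.3, -239.4, -4.1]
tool_rot: [[-0.999, -0.044, -0.002], [-0.044, 0.999, 0.002], [0.001, 0.002, -1.0]]
force: [0.2, -0.6, 0.6]
opening: -0.1
grasp_force: 0.0
```

>>> {"fn": "jog_arm", "kwargs": {
  "series": [
    {"delta_pos": [0.012,0,0],"rotation": [0,0,0],"fingers": -1},
    {"delta_pos": [0.024,0.001,0],"rotation": [0,0,0],"fingers": -1},
    {"delta_pos": [0.036,0.001,0],"rotation": [0,0,0],"fingers": -1},
    {"delta_pos": [0.048,0.002,0],"rotation": [0,0,0],"fingers": -1},
    {"delta_pos": [0.06,0.002,0],"rotation": [0,0,0],"fingers": -1},
    {"delta_pos": [0.072,0.003,0],"rotation": [0,0,0],"fingers": -1},
    {"delta_pos": [0.084,0.003,0],"rotation": [0,0,0],"fingers": -1},
    {"delta_pos": [0.096,0.004,0],"rotation": [0,0,0],"fingers": -1},
    {"delta_pos": [0.108,0.004,0],"rotation": [0,0,0],"fingers": -1},
    {"delta_pos": [0.12,0.005,0],"rotation": [0,0,0],"fingers": -1}
  ]
}}

```text
clock: 29.08
tool_pos: [398.3, -238.1, -3.5]
tool_rot: [[-0.999, -0.043, 0.0], [-0.043, 0.999, 0.0], [-0.0, 0.0, -1.0]]
force: [-2.2, -0.6, 1.4]
opening: -0.4
grasp_force: 1.0
```

>>> {"fn": "jog_arm", "kwargs": {
  "series": [
    {"delta_pos": [0.006,0,0],"rotation": [0,0,0],"fingers": -1},
    {"delta_pos": [0.012,0,0],"rotation": [0,0,0],"fingers": -1},
    {"delta_pos": [0.018,0.001,0],"rotation": [0,0,0],"fingers": -1},
    {"delta_pos": [0.024,0.001,0],"rotation": [0,0,0],"fingers": -1},
    {"delta_pos": [0.028,0.001,0],"rotation": [0,0,0],"fingers": -1},
    {"delta_pos": [0.028,0.001,0],"rotation": [0,0,0],"fingers": -1},
    {"delta_pos": [0.028,0.001,0],"rotation": [0,0,0],"fingers": -1}
  ]
}}

```text
clock: 29.67
tool_pos: [411.9, -237.4, -3.6]
tool_rot: [[-0.999, -0.043, 0.0], [-0.043, 0.999, 0.0], [-0.0, 0.0, -1.0]]
force: [-0.0, 0.0, 0.2]
opening: -0.2
grasp_force: 0.0
```

>>> {"fn": "jog_arm", "kwargs": {
  "series": [
    {"delta_pos": [0.004,0,0],"rotation": [0,0,0],"fingers": -1},
    {"delta_pos": [0.008,0,0],"rotation": [0,0,0],"fingers": -1},
    {"delta_pos": [0.012,0,0],"rotation": [0,0,0],"fingers": -1},
    {"delta_pos": [0.012,0,0],"rotation": [0,0,0],"fingers": -1},
    {"delta_pos": [0.012,0,0],"rotation": [0,0,0],"fingers": -1}
  ]
}}

```text
clock: 30.08
tool_pos: [414.6, -237.3, -3.7]
tool_rot: [[-0.999, -0.042, -0.007], [-0.042, 0.999, 0.0], [0.007, 0.001, -1.0]]
force: [-20.3, 0.5, 11.4]
opening: -0.3
grasp_force: 9.8
```

The knob is home against its stop, with 20 N on the fingers. I'll back off and go over to the tape.

>>> {"fn": "jog_arm", "kwargs": {
  "series": [
    {"delta_pos": [-0.03,0,0],"rotation": [0,0,0],"fingers": -1},
    {"delta_pos": [-0.06,0,0.02],"rotation": [0,0,0],"fingers": -1},
    {"delta_pos": [-0.07,0,0.1],"rotation": [0,0,0],"fingers": -1},
    {"delta_pos": [-0.07,0,0.18],"rotation": [0,0,0],"fingers": 1},
    {"delta_pos": [-0.07,0,0.26],"rotation": [0,0,0],"fingers": 1},
    {"delta_pos": [-0.05,0.06,0.34],"rotation": [0,0,0],"fingers": 1},
    {"delta_pos": [-0.03,0.14,0.38],"rotation": [0,0,0],"fingers": 1},
    {"delta_pos": [0,0.22,0.39],"rotation": [0,0,0],"fingers": 1},
    {"delta_pos": [0.02,0.3,0.39],"rotation": [0,0,0],"fingers": 1},
    {"delta_pos": [0.03,0.38,0.39],"rotation": [0,0,0],"fingers": 1}
  ]
}}

```text
clock: 30.92
tool_pos: [432.2, -57.1, 192.7]
tool_rot: [[-0.999, -0.042, 0.003], [-0.042, 0.999, -0.001], [-0.003, -0.001, -1.0]]
force: [0.4, -0.2, -0.6]
opening: 83.4
grasp_force: 0.0
```

>>> {"fn": "jog_arm", "kwargs": {
  "series": [
    {"delta_pos": [0,0.08,0],"rotation": [0,0,0],"fingers": 1},
    {"delta_pos": [0,0.16,0],"rotation": [0,0,0],"fingers": 1},
    {"delta_pos": [0,0.24,0],"rotation": [0,0,0],"fingers": 1},
    {"delta_pos": [0,0.32,0],"rotation": [0,0,0],"fingers": 1},
    {"delta_pos": [0,0.4,0],"rotation": [0,0,0],"fingers": 1},
    {"delta_pos": [0,0.48,0],"rotation": [0,0,0],"fingers": 1},
    {"delta_pos": [0,0.56,0],"rotation": [0,0,0],"fingers": 1},
    {"delta_pos": [0,0.64,0],"rotation": [0,0,0],"fingers": 1},
    {"delta_pos": [0,0.72,0],"rotation": [0,0,0],"fingers": 1},
    {"delta_pos": [0,0.8,0],"rotation": [0,0,0],"fingers": 1}
  ]
}}

```text
clock: 31.75
tool_pos: [430.6, 344.0, 191.4]
tool_rot: [[-0.999, -0.044, 0.001], [-0.044, 0.999, 0.001], [-0.001, 0.001, -1.0]]
force: [1.7, 0.2, -0.3]
opening: 85.6
grasp_force: 0.0
```

>>> {"fn": "jog_arm", "kwargs": {
  "series": [
    {"delta_pos": [0,0.04,0],"rotation": [0,0,0],"fingers": 1},
    {"delta_pos": [0,0.08,0],"rotation": [0,0,0],"fingers": 1},
    {"delta_pos": [0,0.08,0],"rotation": [0,0,0],"fingers": 1},
    {"delta_pos": [0,0.08,0],"rotation": [0,0,0],"fingers": 1}
  ]
}}

```text
clock: 32.08
tool_pos: [430.6, 382.4, 191.0]
tool_rot: [[-0.999, -0.045, -0.001], [-0.045, 0.999, -0.0], [0.001, -0.0, -1.0]]
force: [0.4, 0.3, 0.0]
opening: 85.3
grasp_force: 0.0
```

```bash
python3 - <<'E'
from h import *
import pickle
st()
c=grab("wrist","w13.png"); pickle.dump(c,open("w13.pkl","wb"))
t=grab("top","t13.png"); pickle.dump(t,open("t13.pkl","wb"))
a=cv2.resize(t["frame"][205:295,310:440],None,fx=2,fy=2,interpolation=cv2.INTER_CUBIC)
b=np.zeros((180,560,3),np.uint8); b[:a.shape[0],:a.shape[1]]=a
cv2.imwrite("pics/m13.png",np.vstack([c["frame"],b]))
E
```

```text
{'clock': 32.083, 'tool_pos': [430.557, 382.376, 190.961], 'tool_rot': [[-0.999, -0.045, -0.001], [-0.045, 0.999, -0.0], [0.001, -0.0, -1.0]], 'force': [0.377, 0.299, 0.017], 'opening': 85.263, 'grasp_force': 0.0, 'qpos': [0.499, 0.028, -0.015, 1.529, 0.0, 0.454]}
```

View pics/m13.png

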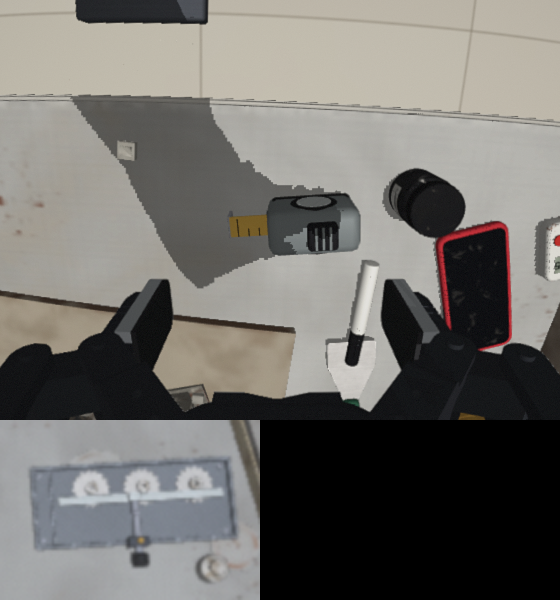

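The top inset shows the bar closed over all three discs. The wrist view shows the tape case at (315,225), the yellow blade at columns 230–268, and the black ribbed lock tab at (323,236).

```bash
python3 - <<'E'
from h import *
import pickle
c=pickle.load(open("w13.pkl","rb")); f=c["frame"]; hsv=cv2.cvtColor(f,cv2.COLOR_BGR2HSV); g=cv2.cvtColor(f,cv2.COLOR_BGR2GRAY)
m=((hsv[...,0]>12)&(hsv[...,0]<30)&(hsv[...,1]>110)&(hsv[...,2]>80)); m[:,:210]=0;m[:,290:]=0;m[:190]=0;m[260:]=0
ys,xs=np.where(m); P=cast(c,np.c_[xs,ys],29.5); r=cv2.minAreaRect(P[:,:2].astype(np.float32)); print("blade rect",np.round(r[0],1),np.round(r[1],1),round(r[2],2))
for u in range(235,265,6): y=ys[xs==u]; print(u,y.min(),y.max(),cast(c,[(u,y.min()),(u,y.max())],29.5)[:,:2].round(1).tolist())
mb=(g<40).astype(np.uint8); mb[:215]=0;mb[262:]=0;mb[:,:295]=0;mb[:,345:]=0
mb=cv2.morphologyEx(mb,cv2.MORPH_CLOSE,np.ones((7,7))); n,_,s,ce=cv2.connectedComponentsWithStats(mb)
for i in range(1,n):
    if s[i,4]>150: print("tab",ce[i],s[i],cast(c,[ce[i]],72).round(1),[cast(c,[q],72)[0,:2].round(1).tolist() for q in((s[i,0],s[i,1]),(s[i,0]+s[i,2],s[i,1]+s[i,3]))])
for row in g[185:265:3,215:370:3]//17: print("".join("%x"%x for x in row))
t=pickle.load(open("t13.pkl","rb")); print("knob home top",cast(t,[(310+139/2,205+(560-420)/2)],30).round(1))
E
```

```text
blade rect [470.6 357.4] [20.2 35.1] 6.33
235 217 236 [[462.6, 344.9], [481.7, 345.1]]
241 216 236 [[461.4, 350.5], [481.4, 350.8]]
247 216 235 [[461.1, 356.1], [480.2, 356.5]]
253 216 235 [[460.9, 361.7], [479.9, 362.2]]
259 215 227 [[459.6, 367.3], [471.5, 367.7]]
tab [322.41904762 235.74285714] [307 221  31  30 840] [[461.2 421.8  72. ]] [[448.8, 408.1], [474.3, 436.1]]
55555555555555555555566666a966aaaaaaaaaaaaaaaaaaaaaa
55555555555555555555555555a5556aa6667aaaaaaaaaaaaaaa
5555555555555555555555555555555555556aaa76aaaaaaaaaa
555555555555555555555555555555555432221111114aaaaaaa
5555555555555555555522111110012445555213333328aaaaaa
5555555555555555555123333311555555555550133333aaaaaa
55555555555555555533333331025555555555301333335aaaaa
555555555555555555333333331012345433111233333338aaaa
555555555555555555333333333333111101233335555554aaaa
5555545555555555543333333333333333333333336666668aaa
5555545555555555543333333333333333333333337777765aaa
5555555555555555553333343333333343343433348888875aaa
5555455455555555543333433443344344443322348888875aaa
5555555555555555553334334334334100110001148888875aaa
5555555555555555553334344443334000111111028888875aaa
5555555555525555553333334333347011203121047778775aaa
5555555555535555553334443344477111204022147777775aaa
5555555545555555553333437777777122603123247777775aaa
5555555555555555553333377777777111617133137777765aaa
5555555555555555553333344577777112717134237777767aaa
555555555555555555333333337777711271713413777776aaaa
555555555555555555433333337777731171713415666666aaaa
5555555555555555555333333334666633446556666678aaaaaa
55555555555555555555433344458898886aaaaaaaaaaaaaaaaa
55555555555555566569aaaaaaaaaaaaaaaaaaaaaaaaaaaaaaaa
555555555555569aaaaaaaaaaaaaaaaaaaaaaaaaaaaaaaaaa656
5555555555569a9aaaaaaaaaaaaaaaaaaaaaaaaaaaaaaaaaa566
knob home top [[ 434.5 -235.7   30. ]]
```

>>> {"fn": "jog_arm", "kwargs": {
  "series": [
    {"delta_pos": [0.03,0.03,0],"rotation": [0,0,0.25],"fingers": 1},
    {"delta_pos": [0.065,0.064,0],"rotation": [0,0,0.5],"fingers": 1},
    {"delta_pos": [0.065,0.064,0],"rotation": [0,0,0.75],"fingers": 1},
    {"delta_pos": [0.065,0.064,0],"rotation": [0,0,1],"fingers": 1},
    {"delta_pos": [0.065,0.064,0],"rotation": [0,0,1],"fingers": 1}
  ]
}}

```text
clock: 32.6
tool_pos: [464.0, 412.6, 191.3]
tool_rot: [[-0.854, -0.521, -0.0], [-0.521, 0.854, -0.0], [0.0, 0.0, -1.0]]
force: [0.2, -0.9, 0.6]
opening: 85.0
grasp_force: 0.0
```

>>> {"fn": "jog_arm", "kwargs": {
  "series": [
    {"delta_pos": [0,0,0],"rotation": [0,0,0.25],"fingers": 1},
    {"delta_pos": [0,0,0],"rotation": [0,0,0.5],"fingers": 1},
    {"delta_pos": [0,0,0],"rotation": [0,0,0.75],"fingers": 1},
    {"delta_pos": [0,0,0],"rotation": [0,0,1],"fingers": 1},
    {"delta_pos": [0,0,0],"rotation": [0,0,1],"fingers": 1}
  ]
}}

```text
clock: 33.02
tool_pos: [463.7, 412.7, 191.8]
tool_rot: [[-0.503, -0.864, 0.0], [-0.864, 0.503, 0.0], [-0.0, -0.0, -1.0]]
force: [-0.2, 0.8, 0.1]
opening: 85.0
grasp_force: 0.0
```

>>> {"fn": "jog_arm", "kwargs": {
  "series": [
    {"delta_pos": [0,0,0],"rotation": [0,0,0.25],"fingers": 1},
    {"delta_pos": [0,0,0],"rotation": [0,0,0.5],"fingers": 1},
    {"delta_pos": [0,0,0],"rotation": [0,0,0.75],"fingers": 1},
    {"delta_pos": [0,0,0],"rotation": [0,0,1],"fingers": 1},
    {"delta_pos": [0,0,0],"rotation": [0,0,1],"fingers": 1}
  ]
}}

```text
clock: 33.43
tool_pos: [463.6, 413.0, 191.7]
tool_rot: [[-0.029, -1.0, 0.0], [-1.0, 0.029, 0.0], [-0.0, -0.0, -1.0]]
force: [-0.3, 0.2, -0.2]
opening: 85.3
grasp_force: 0.0
```

>>> {"fn": "jog_arm", "kwargs": {
  "series": [
    {"delta_pos": [0,0,0],"rotation": [0,0,0.25],"fingers": 1},
    {"delta_pos": [0,0,0],"rotation": [0,0,0.25],"fingers": 1},
    {"delta_pos": [0,0,0],"rotation": [0,0,0.25],"fingers": 1},
    {"delta_pos": [0,0,0],"rotation": [0,0,0.25],"fingers": 1}
  ]
}}

```text
clock: 33.77
tool_pos: [463.5, 413.4, 191.5]
tool_rot: [[0.09, -0.996, 0.0], [-0.996, -0.09, 0.0], [-0.0, -0.0, -1.0]]
force: [-0.7, -0.4, 0.3]
opening: 85.3
grasp_force: 0.0
```

```bash
cat > tape.py <<'E'
from h import *
def tape(c,dz=0,show=True):
    f=c["frame"]; hsv=cv2.cvtColor(f,cv2.COLOR_BGR2HSV); g=cv2.cvtColor(f,cv2.COLOR_BGR2GRAY)
    m=((hsv[...,0]>12)&(hsv[...,0]<30)&(hsv[...,1]>110)&(hsv[...,2]>60)).astype(np.uint8)
    n,l,s,ce=cv2.connectedComponentsWithStats(cv2.morphologyEx(m,cv2.MORPH_CLOSE,np.ones((5,5))))
    for i in range(1,n):
        if s[i,4]<200: continue
        ys,xs=np.where((l==i)&(m>0)); P=cast(c,np.c_[xs,ys],29.5+dz); r=cv2.minAreaRect(P[:,:2].astype(np.float32))
        print("yellow",s[i].tolist(),"ctr",np.round(r[0],1),"size",np.round(r[1],1),"ang",round(r[2],1),"y",P[:,1].min().round(1),P[:,1].max().round(1),"x",P[:,0].min().round(1),P[:,0].max().round(1))
    return g
def asc(g,r0,r1,rs,c0,c1,cs):
    for row in g[r0:r1:rs,c0:c1:cs]//17: print("".join("%x"%x for x in row))
E
python3 - <<'E'
from tape import *
import pickle
st()
c=grab("wrist","w14.png"); pickle.dump(c,open("w14.pkl","wb"))
g=tape(c); p=proj(c,[[472,345,29],[462,416,62],[462,416,0],[472,345,0]]); print(p.round(0).tolist())
asc(g,0,420,10,60,500,4)
E
```

```text
{'clock': 33.767, 'tool_pos': [463.475, 413.374, 191.493], 'tool_rot': [[0.09, -0.996, 0.0], [-0.996, -0.09, 0.0], [-0.0, -0.0, -1.0]], 'force': [-0.686, -0.38, 0.293], 'opening': 85.272, 'grasp_force': 0.0, 'qpos': [0.518, 0.166, 0.133, 1.538, 0.0, -1.143]}
yellow [260, 100, 24, 42, 969] ctr [471.4 357.9] size [19.8 35.1] ang 5.4 y 339.7 376.1 x 460.0 482.8
yellow [0, 283, 98, 70, 4592] ctr [694.3 592.2] size [126.1  76.7] ang 40.5 y 537.4 628.5 x 639.4 759.2
[[272.0, 106.0], [276.0, 196.0], [276.0, 179.0], [273.0, 105.0]]
88888888888888888777773888888888888888888888888989999999999999455544445444444484444445552222222222223232222222
88888888888888888888782888898898898888898888889999999999986454554555455454444444444455522222222222322223232222
88888888888888888888881988888998898888888888888999854555555555555555555444444445444444522222222222222222222222
88888888888888888888882898889888888888988888744445455555555555555555545454444444445454544222222222222222222222
88888888888888888888867989898999988999644444444454455555555555555555555544544555544455444422222222222222222223
888888888888887
[... 3391 characters left out ...]
aaaaaaa60010111001110111111118aaaa
11011101111110101111100000000101000100101134588aaaaaaaaaaaaaaaaaaaaaaaa7aaaaaaaaaaaa90000111010111111111111111
111011111111111111111111113456999999a9999999aaaaaaaaaaaaaaaaaaaaaa9aaaaaaaaaaaaaaaaaa9111111011111111111111111
111111111111111101101110169999999999a99aaa97985556aaaaaaaaaaaaaaa9a9aa8aaaaaaaaaaaaa01111110101101011111111111
111111111111110011111111111899999999555555566788965aaaaaaaaaaaaa9999aa9aaaaaaaaaaa1101111111011110111111111111
111111111111101010110101111109999999bc311111011111111001001100111111110aaaaaaaaa011011111111011111111111111111
11111111111110111111101111111117301101111111111111111111111111111110101110102a00110111100111110111111111111111
```

The blade measures yaw ≈ 0.10 rad, with the mouth near (469.7,375), so the case origin is about (465,416). I'll descend across its width.

>>> {"fn": "jog_arm", "kwargs": {
  "series": [
    {"delta_pos": [0.002,0.004,-0.07],"rotation": [0,0,0],"fingers": 1},
    {"delta_pos": [0.002,0.004,-0.14],"rotation": [0,0,0],"fingers": 1},
    {"delta_pos": [0.002,0.004,-0.2],"rotation": [0,0,0],"fingers": 1},
    {"delta_pos": [0.002,0.004,-0.26],"rotation": [0,0,0],"fingers": 1},
    {"delta_pos": [0.002,0.004,-0.3],"rotation": [0,0,0],"fingers": 1},
    {"delta_pos": [0.002,0.004,-0.33],"rotation": [0,0,0],"fingers": 1},
    {"delta_pos": [0.002,0.004,-0.343],"rotation": [0,0,0],"fingers": 1},
    {"delta_pos": [0.002,0.004,-0.343],"rotation": [0,0,0],"fingers": 1}
  ],
  "force": 60
}}

```text
clock: 34.48
tool_pos: [463.3, 414.9, 18.1]
tool_rot: [[0.095, -0.996, -0.003], [-0.996, -0.095, -0.001], [0.001, 0.003, -1.0]]
force: [-0.0, -1.4, -0.4]
opening: 85.1
grasp_force: 0.0
```

>>> {"fn": "jog_arm", "kwargs": {
  "series": [
    {"delta_pos": [0,0,-0.006],"rotation": [0,0,0],"fingers": 1},
    {"delta_pos": [0,0,-0.012],"rotation": [0,0,0],"fingers": 1},
    {"delta_pos": [0,0,-0.018],"rotation": [0,0,0],"fingers": 1},
    {"delta_pos": [0,0,-0.022],"rotation": [0,0,0],"fingers": 1},
    {"delta_pos": [0,0,-0.022],"rotation": [0,0,0],"fingers": 1}
  ]
}}

```text
clock: 34.9
tool_pos: [464.5, 415.5, 8.8]
tool_rot: [[0.097, -0.995, -0.0], [-0.995, -0.097, 0.0], [-0.0, 0.0, -1.0]]
force: [-0.7, 0.6, 0.2]
opening: 85.6
grasp_force: 0.0
```

>>> {"fn": "jog_arm", "kwargs": {
  "series": [
    {"delta_pos": [0,0,0],"rotation": [0,0,0],"fingers": -1},
    {"delta_pos": [0,0,0],"rotation": [0,0,0],"fingers": -1},
    {"delta_pos": [0,0,0],"rotation": [0,0,0],"fingers": -1},
    {"delta_pos": [0,0,0],"rotation": [0,0,0],"fingers": -1},
    {"delta_pos": [0,0,0],"rotation": [0,0,0],"fingers": -1},
    {"delta_pos": [0,0,0],"rotation": [0,0,0],"fingers": -1},
    {"delta_pos": [0,0,0],"rotation": [0,0,0],"fingers": -1}
  ]
}}

```text
clock: 35.48
tool_pos: [465.2, 415.7, 9.6]
tool_rot: [[0.097, -0.995, 0.001], [-0.995, -0.097, 0.001], [-0.0, -0.001, -1.0]]
force: [2.7, -0.9, 5.0]
opening: 41.0
grasp_force: 61.8
```

>>> {"fn": "jog_arm", "kwargs": {
  "series": [
    {"delta_pos": [0,0,0.015],"rotation": [0,0,0],"fingers": -1},
    {"delta_pos": [0,0,0.04],"rotation": [0,0,0],"fingers": -1},
    {"delta_pos": [0,0,0.065],"rotation": [0,0,0],"fingers": -1},
    {"delta_pos": [0,-0.02,0.07],"rotation": [0,0,-0.05],"fingers": -1},
    {"delta_pos": [0.01,-0.06,0.07],"rotation": [0,0,-0.108],"fingers": -1},
    {"delta_pos": [0.02,-0.12,0.07],"rotation": [0,0,-0.108],"fingers": -1},
    {"delta_pos": [0.03,-0.18,0.07],"rotation": [0,0,-0.108],"fingers": -1},
    {"delta_pos": [0.04,-0.24,0.07],"rotation": [0,0,-0.108],"fingers": -1},
    {"delta_pos": [0.05,-0.3,0.07],"rotation": [0,0,-0.108],"fingers": -1},
    {"delta_pos": [0.06,-0.36,0.07],"rotation": [0,0,-0.108],"fingers": -1}
  ]
}}

```text
clock: 36.32
tool_pos: [494.1, 233.8, 44.2]
tool_rot: [[0.043, -0.999, -0.0], [-0.999, -0.043, -0.0], [0.0, 0.0, -1.0]]
force: [1.2, -0.1, -7.2]
opening: 41.2
grasp_force: 62.2
```

>>> {"fn": "jog_arm", "kwargs": {
  "series": [
    {"delta_pos": [0.005,-0.06,0],"rotation": [0,0,0],"fingers": -1},
    {"delta_pos": [0.01,-0.12,0],"rotation": [0,0,0],"fingers": -1},
    {"delta_pos": [0.01,-0.18,0],"rotation": [0,0,0],"fingers": -1},
    {"delta_pos": [0.01,-0.24,0],"rotation": [0,0,0],"fingers": -1},
    {"delta_pos": [0.01,-0.3,0],"rotation": [0,0,0],"fingers": -1},
    {"delta_pos": [0.01,-0.36,0],"rotation": [0,0,0],"fingers": -1},
    {"delta_pos": [0.01,-0.41,0],"rotation": [0,0,0],"fingers": -1},
    {"delta_pos": [0.01,-0.44,0],"rotation": [0,0,0],"fingers": -1},
    {"delta_pos": [0.01,-0.44,0],"rotation": [0,0,0],"fingers": -1},
    {"delta_pos": [0.01,-0.44,0],"rotation": [0,0,0],"fingers": -1}
  ]
}}

```text
clock: 37.15
tool_pos: [499.1, 14.7, 44.2]
tool_rot: [[0.041, -0.999, -0.0], [-0.999, -0.041, 0.0], [-0.0, 0.0, -1.0]]
force: [0.3, -0.0, -8.1]
opening: 41.4
grasp_force: 62.1
```

```bash
python3 - <<'E'
from tape import *
import pickle
st()
c=grab("wrist","w15.png"); pickle.dump(c,open("w15.pkl","wb"))
z=bot.observe()["tool_pos"][2]-9.6; g=tape(c,z)
o=np.array([526,-231.5]); R=np.array([[np.cos(.043),-np.sin(.043)],[np.sin(.043),np.cos(.043)]])
T=lambda x,y,z:[*(o+R@np.array([x,y])),z]
print("pred wall inner/outer top px",proj(c,[T(-40,159,24),T(-16,159,24),T(0,159,24),T(-16,165,24),T(0,165,24),T(-16,131,14),T(-16,135,14)]).round(0).tolist())
asc(g,60,240,4,170,390,3)
E
```

```text
{'clock': 37.15, 'tool_pos': [499.136, 14.684, 44.17], 'tool_rot': [[0.041, -0.999, -0.0], [-0.999, -0.041, 0.0], [-0.0, 0.0, -1.0]], 'force': [0.291, -0.04, -8.068], 'opening': 41.382, 'grasp_force': 62.127, 'qpos': [-0.233, -0.17, -0.471, 1.27, 0.0, -1.845]}
yellow [249, 101, 52, 91, 4628] ctr [500.9 -43.7] size [19.9 35.6] ang 3.2 y -61.7 -25.7 x 490.0 511.3
pred wall inner/outer top px [[323.0, 74.0], [273.0, 73.0], [239.0, 74.0], [273.0, 86.0], [239.0, 87.0], [273.0, 15.0], [273.0, 24.0]]
555555555555555555555555555555555aaaaaaaaaaaaaaaaaaaaaadeecabb47aa9ddddddd
5555555555555555555555555555555555556aaaaaaaaaaaaaaaabaaaaaaa947aa9ddddddd
55555555555555555555555555555555555555555577777778aaabaaaaaab947aa9ddddddd
5555555555555555555555555555555555555555999999999999999999999877aa9ddddddd
5555555555555555555555555555555555555555555aaaaaaaaaaaaaaaaaaaa8aa9ddddddd
5555555555555555555555555555555555555555555555555599aaaaaaaaaaa8aa9ddddddd
44444444444444455556656666666666666666666666666666666669aacbbbbbcddddddddd
7777777777777777777777777777777777777777777777777777777ccddddddddddddddddd
7
[... 2073 characters left out ...]
4477777777777777777777777
77777777777777777777444444444444444444444444444444447777777777777777777777
77777777777777777775444444444444444444444444444444447777777777777777777777
77777777777777777774444444444444444444444444444444446777777777777777777777
77777777777777777754444444444444444444444445444444444777777777777777777777
77777777777777777744444554555555555555555555555555544577777777777777777777
77777777777777777545555555555555555555555555555555555477777777777777777777
77777777777777777445555555555555555555555555555555555447777777777777777777
77777777777777775445555555555555555555555555555555555447777777777777777777
dc777777777777774455555555555555555555555555555555555546777777777777777777
```

The wall's top edge lies where predicted (rows 74–86). The hook end is at y ≈ -61, so I'll move 21 mm further to put it over the gutter, then lower.

>>> {"fn": "jog_arm", "kwargs": {
  "series": [
    {"delta_pos": [0,-0.02,0],"rotation": [0,0,0.004],"fingers": -1},
    {"delta_pos": [0.002,-0.043,0],"rotation": [0,0,0.004],"fingers": -1},
    {"delta_pos": [0.002,-0.043,-0.005],"rotation": [0,0,0.004],"fingers": -1},
    {"delta_pos": [0.002,-0.043,-0.02],"rotation": [0,0,0.004],"fingers": -1},
    {"delta_pos": [0.002,-0.043,-0.035],"rotation": [0,0,0.004],"fingers": -1},
    {"delta_pos": [0.002,-0.043,-0.05],"rotation": [0,0,0.004],"fingers": -1},
    {"delta_pos": [0.002,-0.043,-0.06],"rotation": [0,0,0.004],"fingers": -1},
    {"delta_pos": [0.002,-0.043,-0.066],"rotation": [0,0,0.004],"fingers": -1},
    {"delta_pos": [0.002,-0.043,-0.066],"rotation": [0,0,0.004],"fingers": -1},
    {"delta_pos": [0.002,-0.043,-0.066],"rotation": [0,0,0.004],"fingers": -1}
  ]
}}

```text
clock: 38.03
tool_pos: [500.4, -5.8, 10.8]
tool_rot: [[0.046, -0.999, -0.0], [-0.999, -0.046, 0.0], [-0.0, 0.0, -1.0]]
force: [-0.1, -0.4, -6.4]
opening: 41.1
grasp_force: 62.1
```

```bash
python3 - <<'E'
from tape import *
import pickle
st()
c=grab("wrist","w16.png"); pickle.dump(c,open("w16.pkl","wb"))
z=bot.observe()["tool_pos"][2]-9.6; g=tape(c,z)
o=np.array([526,-231.5]); R=np.array([[np.cos(.043),-np.sin(.043)],[np.sin(.043),np.cos(.043)]])
T=lambda x,y,z:[*(o+R@np.array([x,y])),z]
print("pred wall inner/outer top px",proj(c,[T(-40,159,24),T(-16,159,24),T(-16,165,24),T(-16,131,14),T(-16,135,14)]).round(0).tolist())
asc(cv2.cvtColor(c["frame"],cv2.COLOR_BGR2HSV)[...,2],60,210,4,170,390,3)
E
```

```text
{'clock': 38.033, 'tool_pos': [500.398, -5.846, 10.793], 'tool_rot': [[0.046, -0.999, -0.0], [-0.999, -0.046, 0.0], [-0.0, 0.0, -1.0]], 'force': [-0.086, -0.404, -6.427], 'opening': 41.052, 'grasp_force': 62.115, 'qpos': [-0.274, -0.139, -0.506, 1.204, -0.0, -1.89]}
yellow [249, 101, 52, 91, 4632] ctr [502.4 -64.3] size [19.8 35.5] ang 3.5 y -82.3 -46.2 x 491.5 512.9
pred wall inner/outer top px [[333.0, 123.0], [274.0, 122.0], [274.0, 137.0], [274.0, 52.0], [274.0, 62.0]]
55555555555666656666666666666666bbbbbbbbbbbba88bbbbbbbbbbbbbbaaaa96545abba
666666666666666656566666666666666666bbbbbbbbbbbbbbbbbbbbbbbbbbbbbb6545abba
666666666666666566566666666666666666778bbbbbbbbbbbbbbbbbbbbbbbbbbc6546bbba
666666666666665656566666666666666666666bbbbbbbbbbbbbbbbbbbbbbbbbbb6546bbba
66665566666666666666666666666666566666666668bbbbbbbbbbbbbbbbbbbbcb6447bbb9
66666656666655666666666666666666666666666666668bbbbbbbbbbbbbbbbbcc8548bbba
6666566666565566666666666666666666666666666666668aabbbbbbbbbbbbcccc448cbba
666666656655566666666566666666666666666666666666666bbbbbbbbeeeecccc448bbbb
6666666666565566666666
[... 1527 characters left out ...]
8888888888888888888888888
88888888888888888888888888899999999999999999888888888888888888888888888888
88888888888888888888888888899999999999999999888888888888888888888888888888
88888888888888888888888885499999999999999999446888888888888888888888888888
88888888888888888888885443499999999999999999334448888888888888888888888888
88888888888888888888874443333333333333333333334444888888888888888888888888
88888888888888888888644444444444444444444444444444288888888888888888888888
88888888888888888888244444444444444444444444444444478888888888888888888888
88888888888888888877444444444444444444444444454444458888888888888888888888
88888888888888888886444445444544454455544444444444448888888888888888888888
```

The hook is inside the wall: the blade end is at row 101 and the wall at rows 122–137. Now I'll draw straight out to the left.

>>> {"fn": "jog_arm", "kwargs": {
  "series": [
    {"delta_pos": [-0.001,0.015,0],"rotation": [0,0,0],"fingers": -1},
    {"delta_pos": [-0.002,0.04,0],"rotation": [0,0,0],"fingers": -1},
    {"delta_pos": [-0.003,0.07,0],"rotation": [0,0,0],"fingers": -1},
    {"delta_pos": [-0.004,0.1,0],"rotation": [0,0,0],"fingers": -1},
    {"delta_pos": [-0.006,0.13,0],"rotation": [0,0,0],"fingers": -1},
    {"delta_pos": [-0.007,0.16,0],"rotation": [0,0,0],"fingers": -1},
    {"delta_pos": [-0.008,0.19,0],"rotation": [0,0,0],"fingers": -1},
    {"delta_pos": [-0.009,0.215,0],"rotation": [0,0,0],"fingers": -1},
    {"delta_pos": [-0.01,0.235,0],"rotation": [0,0,0],"fingers": -1},
    {"delta_pos": [-0.011,0.247,0],"rotation": [0,0,0],"fingers": -1}
  ]
}}

```text
clock: 38.92
tool_pos: [494.5, 119.2, 10.9]
tool_rot: [[0.047, -0.999, -0.0], [-0.999, -0.047, 0.0], [-0.0, 0.0, -1.0]]
force: [-1.3, -1.5, -6.4]
opening: 41.2
grasp_force: 62.1
```

>>> {"fn": "jog_arm", "kwargs": {
  "series": [
    {"delta_pos": [0,0,0],"rotation": [0,0,0],"fingers": -1},
    {"delta_pos": [0,0,0],"rotation": [0,0,0],"fingers": -1}
  ]
}}

```text
clock: 39.08
tool_pos: [494.8, 117.7, 10.9]
tool_rot: [[0.046, -0.999, -0.0], [-0.999, -0.046, -0.0], [0.0, 0.0, -1.0]]
force: [0.1, -1.4, -7.0]
opening: 40.9
grasp_force: 62.1
```

```bash
cat > chk.py <<'E'
from tape import *
import pickle,sys
st()
c=grab("wrist",sys.argv[1]+".png"); pickle.dump(c,open(sys.argv[1]+".pkl","wb"))
g=tape(c)
o=np.array([526,-231.5]); R=np.array([[np.cos(.043),-np.sin(.043)],[np.sin(.043),np.cos(.043)]])
T=lambda x,y,z:[*(o+R@np.array([x,y])),z]
print("pred wall px",proj(c,[T(-16,159,24),T(-16,165,24),T(-16,135,14),T(-16,309,29.5)]).round(0).tolist())
print("TCP tray",(R.T@(np.array(bot.observe()["tool_pos"])[:2]-o)).round(1))
E
python3 chk.py w17; python3 - <<'E'
from tape import *
asc(cv2.cvtColor(cv2.imread("pics/w17.png"),cv2.COLOR_BGR2HSV)[...,2],0,210,5,200,360,3)
E
```

```text
{'clock': 39.083, 'tool_pos': [494.808, 117.687, 10.858], 'tool_rot': [[0.046, -0.999, -0.0], [-0.999, -0.046, -0.0], [0.0, 0.0, -1.0]], 'force': [0.058, -1.447, -7.047], 'opening': 40.935, 'grasp_force': 62.142, 'qpos': [-0.024, -0.113, -0.481, 1.202, -0.0, -1.641]}
yellow [246, 0, 56, 192, 9770] ctr [497.6  41.5] size [19.9 71.6] ang 3.4 y 5.5 77.7 x 486.2 509.6
pred wall px [[274.0, -212.0], [274.0, -199.0], [274.0, -240.0], [273.0, 189.0]]
TCP tray [-16.1 349.8]
ddddddddddddddddeeeeeeeeeeeeeeeeeeeddddddddddddddddddd
ddddddddddddddddeeeeeeeeeeeeeeeeeeeddddddddddddddddddd
dddddddddddddddd7777666eeeeeeeeeeeeddddddddddddddddddd
ddddddddddddddddbcccccdeeeeeeeeeeeeddddddddddddddddddd
ddddddddddddddddeeeeeeeeeeeeeeeeeeeddddddddddddddddddd
dddddddddddddddcfeeeeeeeeeeeeeeeeeeddddddddddddddddddd
dddddddddddddddcfeeeeeeeeeeeeeeeeeeddddddddddddddddddd
dddddddddddddddcfeeeeeeeeeeeeeeeeeeddddddddddddddddddd
7779dddddddddddc3444444feeeeeeeeeeeddddddddddddddddddd
77777777777777779999affeeeeeeeeeeedddddddddddddddddddd
7777777777777777999999999999999999dddddddddddddddddddd
777777777777777789999999
[... 980 characters left out ...]
7779999999999999999977777777777777777777
777777777777777778888888999999999977777777776777777777
777777777777777779999999999999999977777777776777777777
777777777777777779999999999999999977777777777777777777
777777777777777778999999999999999977777777777777777777
777777777777777779999999999999999977777777777777777777
777777777777777777999999999999999977777777777777777777
777777777777777778999999999999999977777777777777777777
777777777777774446999999999999999944457777777666666777
777777777777444334999999999999999723444677766655556677
777777777774444444444444444444444444444437665555566777
777777777724444444444444444444444444444446555555667777
777777777744444444444444444444444444444444666666677777
```

>>> {"fn": "jog_arm", "kwargs": {
  "series": [
    {"delta_pos": [0,0,-0.001],"rotation": [0,0,0],"fingers": -1},
    {"delta_pos": [0,0,-0.002],"rotation": [0,0,0],"fingers": -1},
    {"delta_pos": [0,0,-0.003],"rotation": [0,0,0],"fingers": -1},
    {"delta_pos": [0,0,-0.003],"rotation": [0,0,0],"fingers": -1}
  ]
}}

```text
clock: 39.47
tool_pos: [495.3, 117.1, 9.6]
tool_rot: [[0.045, -0.999, 0.0], [-0.999, -0.045, -0.0], [0.0, -0.0, -1.0]]
force: [-0.5, -3.5, -4.4]
opening: 41.5
grasp_force: 62.3
```

>>> {"fn": "jog_arm", "kwargs": {
  "series": [
    {"delta_pos": [0,0.001,-0.001],"rotation": [0,0,0],"fingers": -1},
    {"delta_pos": [0,0.002,-0.0025],"rotation": [0,0,0],"fingers": -1},
    {"delta_pos": [0,0.002,-0.0025],"rotation": [0,0,0],"fingers": -1}
  ]
}}

```text
clock: 39.72
tool_pos: [495.5, 117.2, 9.5]
tool_rot: [[0.045, -0.999, 0.001], [-0.999, -0.045, -0.003], [0.003, -0.001, -1.0]]
force: [-5.8, -9.5, 8.1]
opening: 40.9
grasp_force: 63.8
```

>>> {"fn": "jog_arm", "kwargs": {
  "series": [
    {"delta_pos": [0,0,0.001],"rotation": [0,0,0],"fingers": -1},
    {"delta_pos": [0,0,0.001],"rotation": [0,0,0],"fingers": 0.5},
    {"delta_pos": [0,0,0.001],"rotation": [0,0,0],"fingers": 0.6},
    {"delta_pos": [0,0,0.001],"rotation": [0,0,0],"fingers": 0.7},
    {"delta_pos": [0,0,0.001],"rotation": [0,0,0],"fingers": 0.8},
    {"delta_pos": [0,0,0.001],"rotation": [0,0,0],"fingers": 0.8},
    {"delta_pos": [0,0,0.02],"rotation": [0,0,0],"fingers": 0.8},
    {"delta_pos": [0,0,0.06],"rotation": [0,0,0],"fingers": 0.8},
    {"delta_pos": [0,0,0.12],"rotation": [0,0,0],"fingers": 0.8},
    {"delta_pos": [0,0,0.18],"rotation": [0,0,0],"fingers": 0.8}
  ]
}}

```text
clock: 40.55
tool_pos: [494.1, 118.7, 99.2]
tool_rot: [[0.046, -0.999, -0.001], [-0.999, -0.046, 0.0], [-0.0, 0.001, -1.0]]
force: [0.7, 0.5, 0.7]
opening: 77.1
grasp_force: 0.0
```

>>> {"fn": "jog_arm", "kwargs": {
  "series": [
    {"delta_pos": [0,0,0.06],"rotation": [0,0,0],"fingers": -1},
    {"delta_pos": [0,0,0.12],"rotation": [0,0,0],"fingers": -1},
    {"delta_pos": [0,0,0.16],"rotation": [0,0,0],"fingers": -1},
    {"delta_pos": [0,0,0.16],"rotation": [0,0,0],"fingers": -1},
    {"delta_pos": [0,0,0.16],"rotation": [0,0,0],"fingers": -1},
    {"delta_pos": [0,0,0.16],"rotation": [0,0,0],"fingers": -1}
  ]
}}

```text
clock: 41.05
tool_pos: [494.7, 118.6, 177.9]
tool_rot: [[0.045, -0.999, -0.0], [-0.999, -0.045, 0.0], [-0.0, 0.0, -1.0]]
force: [-0.4, -0.2, -1.1]
opening: 3.6
grasp_force: 0.0
```

```bash
python3 chk.py w18; python3 - <<'E'
from tape import *
import pickle
c=pickle.load(open("w18.pkl","rb")); g=cv2.cvtColor(c["frame"],cv2.COLOR_BGR2HSV)[...,2]
print("pred tab px",proj(c,[[494.6,123.4,72],[495,117.4,62]]).round(0).tolist())
asc(g,0,300,6,180,380,3)
E
```

```text
{'clock': 41.05, 'tool_pos': [494.739, 118.591, 177.864], 'tool_rot': [[0.045, -0.999, -0.0], [-0.999, -0.045, 0.0], [-0.0, 0.0, -1.0]], 'force': [-0.406, -0.175, -1.115], 'opening': 3.618, 'grasp_force': 0.0, 'qpos': [-0.022, -0.179, -0.236, 1.515, 0.0, -1.639]}
yellow [262, 0, 26, 140, 3429] ctr [499.2  22.9] size [ 19.9 108. ] ang 2.9 y -31.4 77.2 x 487.2 511.3
pred wall px [[275.0, -56.0], [275.0, -48.0], [275.0, -83.0], [275.0, 139.0]]
TCP tray [-16.5 351.1]
pred tab px [[275.0, 207.0], [275.0, 196.0]]
aaaaaaaaaaaaaaaaaaaaaaaaaaa9ddddddddaaaaaaaaaaaaaaaaaaaaaaaaaaaaaaa
aaaaaaaaaaaaaaaaaaaaaaaaaaa8ddddddddaaaaaaaaaaaaaaaaaaaaaaaaaaaaaaa
aaaaaaaaaaaaaaaaaaaaaaaaaaa8ddddddddaaaaaaaaaaaaaaaaaaaaaaaaaaaaaaa
aaaaaaaaaaaaaaaaaaaaaaaaaaa8ddddddddaaaaaaaaaaaaaaaaaaaaaaaaaaaaaaa
aaaaaaaaaaaaaaaaaaaaaaaaaaa7ddddddddaaaaaaaaaaaaaaaaaaaaaaaaaaaaaaa
aaaaaaaaaaaaaaaaaaaaaaaaaaa8666dddddaaaaaaaaaaaaaaaaaaaaaaaaaaaaaaa
aaaaaaaaaaaaaaaaaaaaaaaaaaa8ddddddddbaaaaaaaaaaaaaabababbabbaaaaaaa
aaaaaaaaaaaaaaaaaaaaaaaaaaa8333dddddaaaaaaaaaaaaaabaabbbbabbbabaaab
75555555555555555555aaaaaaa8ddddddddaaaaaaa
[... 2112 characters left out ...]
9aaa9aaaaaaaaaaaaaaa
99799aaaaaaaaaaaaaaaaaaaa98666666666669aa99a999999999a9aaaaaaaaaaaa
996aaaa9aaaaaaaaaaaaaaaaaaaaaaaaaaaaaaaa9aa9999999999a9aaaaaaaaaaaa
994a9aa9aaaaaaaaaaaaaaaaaaaaaaaaaaaaaaaaaaaaaa9aa99aaaaa9aaaaaaaaaa
983a9aa99999aaaaaaaaaaaaaaaaaaaaaaaaaaaaaaaaaaaaaa9aaaaaaaa9aaaaaaa
985a9aaaa99aaaaaaaaaaaaaaa777759aa577779aaaaaaaaaa9aa9aa9aaaaaaaaaa
986aaaa9aa9999aaaaaaaaaaaa444419aa134445aaaaaaaaaaaaaaa99aaaaaaaaaa
985a99aaaa99a9aaaaaaa94444444419aa1244444445aaaaaaaaa9aa9a9aaa9aaaa
987aaaa99a99999aaaaa111114444409aa114444111116aaaaaa9a99aa9aaaaaa9a
989aaaaaaa9aa99aaaa6111114444409aa014444111111aaaaaa999999999999a9a
9999aaaa9999999999a2111114444319aa014444411111aaaaaa9aaaaa999999999
```

Released: the case is standing and the blade is out. One check over the wall before locking.

>>> {"fn": "jog_arm", "kwargs": {
  "series": [
    {"delta_pos": [0,-0.06,0],"rotation": [0,0,0],"fingers": -1},
    {"delta_pos": [0,-0.12,0],"rotation": [0,0,0],"fingers": -1},
    {"delta_pos": [0,-0.17,0],"rotation": [0,0,0],"fingers": -1},
    {"delta_pos": [0,-0.18,0],"rotation": [0,0,0],"fingers": -1},
    {"delta_pos": [0,-0.18,0],"rotation": [0,0,0],"fingers": -1},
    {"delta_pos": [0,-0.18,0],"rotation": [0,0,0],"fingers": -1}
  ]
}}

```text
clock: 41.6
tool_pos: [494.5, 28.8, 177.4]
tool_rot: [[0.045, -0.999, -0.001], [-0.999, -0.045, 0.001], [-0.001, 0.001, -1.0]]
force: [-0.5, 1.2, 1.0]
opening: -0.2
grasp_force: 0.0
```

```bash
python3 chk.py w19; python3 - <<'E'
from tape import *
import pickle
c=pickle.load(open("w19.pkl","rb")); g=cv2.cvtColor(c["frame"],cv2.COLOR_BGR2HSV)[...,2]
asc(g,40,240,4,200,350,2)
E
```

```text
{'clock': 41.6, 'tool_pos': [494.464, 28.844, 177.352], 'tool_rot': [[0.045, -0.999, -0.001], [-0.999, -0.045, 0.001], [-0.001, 0.001, -1.0]], 'force': [-0.54, 1.158, 0.996], 'opening': -0.232, 'grasp_force': 0.0, 'qpos': [-0.207, -0.22, -0.272, 1.52, 0.0, -1.822]}
yellow [256, 59, 26, 180, 4144] ctr [5.004e+02 1.000e-01] size [ 19.7 153.3] ang 3.0 y -76.8 77.0 x 486.8 513.9
pred wall px [[269.0, 64.0], [269.0, 71.0], [270.0, 34.0], [270.0, 238.0]]
TCP tray [-20.2 261.9]
88888888888888888888888888888888888888888888888888888888888537888aabaaaaaaa
44444488888888888888888888888888888888888888888888888888888747888baaaaaaaaa
444444444444666888888888888888888888888888888888888889aba98947889bbbbaabaaa
44444444444444444445558888888888888888888888888888888bbbba883888abaaabaaaab
444444444444444444444444444788888888888888888888888888bba8883888ababbaaaaaa
4444444444444444444444444444677bbbddddddd67788888898888888883888abbbbbbbbba
4444444444444444444444444444677777778dddd88888888888888888887787ababbbbbbaa
4444444444444444444444444434664444433334955777777777777777776777ababbaaabaa
5656655655565656
[... 2475 characters left out ...]
a996555555555555
99999999999999999aaa9aaaaaaaa6dddddddddddaaaaaaaaaa99a9a99aa99aa95555555555
99999999999a9999a999999a99aaa6dddddddddddaaaaaaaaaaa9999a99a9aaaa9999955555
99999999999999999999999a99aaa6dddddddddddaaaaaaaa99aaaaaa9aaaaaaa9999aaaaaa
9999999999999999999999999999a5dddddddddddaaaaaaaa99aaaaaaaaaaaaaaaaaaaaa9aa
9999999999999999999999999999a666669ddddddaaaaaaaa99aaaaaaaaaaaa9a9999aa999a
999999999999999999999999a66555ddddddddddd6aaaaa99aaaaaaaaaaaaaa99aaaaaa999a
99999999999999999999999a655555ddddddddddd655aaaaaaaaa999aaa9999aaaaaaaaa999
9999999999999999a9999996555433ddddddddddd43445aaa9988889aaa9999aaaaaaaaaaa9
9999999999999999999999a6533332888dddddddd323335a98777799aaaaaaaaaaaaaaaaaa9
```

The hook is caught on the wall and about 152 mm of tape shows. Now I'll press the tab at (494.4,123.6) with closed fingers.

>>> {"fn": "jog_arm", "kwargs": {
  "series": [
    {"delta_pos": [0,0.07,0],"rotation": [0,0,0],"fingers": -1},
    {"delta_pos": [0,0.14,0],"rotation": [0,0,0],"fingers": -1},
    {"delta_pos": [0,0.19,-0.03],"rotation": [0,0,0],"fingers": -1},
    {"delta_pos": [0,0.19,-0.1],"rotation": [0,0,0],"fingers": -1},
    {"delta_pos": [0,0.19,-0.16],"rotation": [0,0,0],"fingers": -1},
    {"delta_pos": [0,0.19,-0.21],"rotation": [0,0,0],"fingers": -1},
    {"delta_pos": [0,0.19,-0.235],"rotation": [0,0,0],"fingers": -1},
    {"delta_pos": [0,0.19,-0.235],"rotation": [0,0,0],"fingers": -1},
    {"delta_pos": [0,0.19,-0.235],"rotation": [0,0,0],"fingers": -1}
  ]
}}

```text
clock: 42.4
tool_pos: [494.7, 124.1, 61.0]
tool_rot: [[0.046, -0.999, -0.001], [-0.999, -0.046, 0.0], [-0.0, 0.001, -1.0]]
force: [0.1, 0.2, 0.3]
opening: -0.1
grasp_force: 0.0
```

>>> {"fn": "jog_arm", "kwargs": {
  "series": [
    {"delta_pos": [0,0,-0.006],"rotation": [0,0,0],"fingers": -1},
    {"delta_pos": [0,0,-0.012],"rotation": [0,0,0],"fingers": -1},
    {"delta_pos": [0,0,-0.016],"rotation": [0,0,0],"fingers": -1},
    {"delta_pos": [0,0,-0.02],"rotation": [0,0,0],"fingers": -1},
    {"delta_pos": [0,0,-0.022],"rotation": [0,0,0],"fingers": -1},
    {"delta_pos": [0,0,-0.022],"rotation": [0,0,0],"fingers": -1}
  ]
}}

```text
clock: 42.9
tool_pos: [495.0, 123.5, 49.6]
tool_rot: [[0.045, -0.999, -0.0], [-0.999, -0.045, 0.0], [-0.0, 0.0, -1.0]]
force: [0.7, -0.2, -0.1]
opening: 0.2
grasp_force: 0.0
```

>>> {"fn": "jog_arm", "kwargs": {
  "series": [
    {"delta_pos": [0,0,-0.003],"rotation": [0,0,0],"fingers": -1},
    {"delta_pos": [0,0,-0.006],"rotation": [0,0,0],"fingers": -1},
    {"delta_pos": [0,0,-0.009],"rotation": [0,0,0],"fingers": -1},
    {"delta_pos": [0,0,-0.012],"rotation": [0,0,0],"fingers": -1},
    {"delta_pos": [0,0,-0.012],"rotation": [0,0,0],"fingers": -1}
  ]
}}

```text
clock: 43.32
tool_pos: [495.1, 123.5, 43.8]
tool_rot: [[0.045, -0.999, 0.0], [-0.999, -0.045, -0.0], [0.0, -0.0, -1.0]]
force: [-1.2, -0.8, 4.7]
opening: 0.1
grasp_force: 2.5
```

>>> {"fn": "jog_arm", "kwargs": {
  "series": [
    {"delta_pos": [0,0,-0.003],"rotation": [0,0,0],"fingers": -1},
    {"delta_pos": [0,0,-0.006],"rotation": [0,0,0],"fingers": -1},
    {"delta_pos": [0,0,-0.009],"rotation": [0,0,0],"fingers": -1},
    {"delta_pos": [0,0,-0.009],"rotation": [0,0,0],"fingers": -1}
  ]
}}

```text
clock: 43.65
tool_pos: [496.6, 123.6, 43.4]
tool_rot: [[0.046, -0.999, 0.004], [-0.999, -0.046, -0.0], [0.0, -0.004, -1.0]]
force: [-12.3, -0.7, 37.0]
opening: 0.1
grasp_force: 18.7
```

The tab bottomed out at 37 N. I'll lift clear and check.

>>> {"fn": "jog_arm", "kwargs": {
  "series": [
    {"delta_pos": [0,0,0.009],"rotation": [0,0,0],"fingers": -1},
    {"delta_pos": [0,0,0.04],"rotation": [0,0,0],"fingers": -1},
    {"delta_pos": [0,0,0.1],"rotation": [0,0,0],"fingers": -1},
    {"delta_pos": [0,-0.05,0.18],"rotation": [0,0,0],"fingers": -1},
    {"delta_pos": [0,-0.12,0.26],"rotation": [0,0,0],"fingers": -1},
    {"delta_pos": [0,-0.18,0.275],"rotation": [0,0,0],"fingers": -1},
    {"delta_pos": [0,-0.19,0.275],"rotation": [0,0,0],"fingers": -1},
    {"delta_pos": [0,-0.19,0.275],"rotation": [0,0,0],"fingers": -1},
    {"delta_pos": [0,-0.19,0.275],"rotation": [0,0,0],"fingers": -1}
  ]
}}

```text
clock: 44.4
tool_pos: [494.8, 28.4, 175.9]
tool_rot: [[0.044, -0.999, -0.001], [-0.999, -0.044, 0.0], [-0.0, 0.001, -1.0]]
force: [0.5, 0.8, -0.3]
opening: -0.2
grasp_force: 0.0
```

```bash
python3 chk.py w20; python3 - <<'E'
from tape import *
import pickle
t=grab("top","t20.png"); a=pickle.load(open("t13.pkl","rb"))["frame"]
d=cv2.absdiff(cv2.cvtColor(a,cv2.COLOR_BGR2GRAY),cv2.cvtColor(t["frame"],cv2.COLOR_BGR2GRAY))
h=cv2.cvtColor(t["frame"],cv2.COLOR_BGR2GRAY)
asc(h,215,285,2,322,432,2)
E
```

```text
{'clock': 44.4, 'tool_pos': [494.805, 28.355, 175.928], 'tool_rot': [[0.044, -0.999, -0.001], [-0.999, -0.044, 0.0], [-0.0, 0.001, -1.0]], 'force': [0.491, 0.837, -0.312], 'opening': -0.207, 'grasp_force': 0.0, 'qpos': [-0.208, -0.22, -0.275, 1.516, 0.0, -1.822]}
yellow [257, 60, 25, 180, 4207] ctr [5.005e+02 2.000e-01] size [ 19.5 152.8] ang 2.7 y -76.5 76.8 x 487.2 513.4
pred wall px [[270.0, 64.0], [270.0, 72.0], [270.0, 35.0], [271.0, 239.0]]
TCP tray [-20.4 261.7]
3444447999999999999999999999999999999999999999999999965
3444447999999999999999999999999999899999999999999999975
3444438999999989999999999999999999999999998999999999985
4444448999999989999999998999999999999999998999999999996
4444448999999999999999998999999999989888888888788888996
444444999999a999999999999888778888777777777666666657998
5555459998878888877777777666566666666777777777777757998
55554477665666667666667777778897777777778aaa97777767999
5555457777777799aa987777777abbba87777779abbbba877765899
55554577777778abbbbb877778abbbbbb977778bbbaabb977765899
5555366777777bbbbabba77778bbaaaaba77779bb998aba87765899
5555366777
[... 633 characters left out ...]
6877777777777777777777787579
4466777677777777777777777776877777777777777777777777579
4477777677777777777777777754565677777777777677787777679
4577787677777777777777766635575577777788787777788999889
4687776666678777767778777644555699999999999999899999999
4698877777778898888899999978788999999999999999999999999
4899999999999999999999999996445899999999999999889999999
5899999999999999999999999993233699999999999986789999999
589999999999999999999999999423369a999999999859868989999
589999999999999999999999999533479a99999999966a889a98888
5899999999999999999999999999999999a9a99999957b889aa8988
589999999999999999999999999999999999999999966a978a98999
5899999999999999999999999999999a9aa99a99999856998999999
```

The tape is unmoved at about 152 mm, the discs and bar are in place, and the robot is clear of everything. Handing in.

```bash
python3 -c "
from bench import bot
print(bot.sign_off())"
```

```text
the job is handed in; nothing more can be done
None
```

I handed in the job with all steps done, though `sign_off` gave no verdict: three discs lie flat behind the closed bar, the knob is home, about 152 mm of tape shows from the hooked wall, the case stands released, and the lock tab was pressed to its stop (felt as force, not seen).

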